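# Gear shafts into the soak cans

### The arm

A 6-joint arm with a two-finger parallel gripper is mounted at the origin on the work surface. World frame = base frame: x ahead of the robot, y to its left, z up, the work surface at z = 0. Lengths are in m, angles in rad, forces in N, time in s.
With the tool pointing down it reaches from about 0.425 to 0.95 m from the base axis. Payload 3.5 kg.
Tool frame: the origin (TCP) lies midway between the tips of the shut fingers; the grasp point (between the pads) lies 19 mm behind it; y points along the fingers, x is the direction in which the jaws open and shut, and the axes are right-handed (so a half turn about y gives the same grasp; the last joint's range is limited). The gripper opens to 85 mm and grips with 20 to 120 N. Pads are 22 mm wide; open, the fingers measure 114 mm over their backs; the gripper's body (76 mm by 85 mm) begins 54 mm behind the grasp point. The pads swing forward as they close: fully open they stand 13 mm farther back than shut.
Start: joints at [1.099, 0.286, 1.577, -0, 1.279, -0.15], TCP at [0.213, 0.64, 0.231] pointing down, gripper open.
Joint ranges: [-2.77, 2.77], [-0.9, 2.22], [0.21, 2.48], [-1.53, 4.67], [0.24, 2.81], [-2.84, 2.84]. Speed limits (rad/s): [2.79, 2.79, 3.14, 3.14, 3.14, 3.14].

### API

Orientations are given as a unit quaternion [x, y, z, w].
In Python, from plant import ctrl, viewer gives the robot as it stands.
- The arm moves only by the tool step_arm, never from a script. Its argument "rows" is a list of rows, each a list of 3 entries, a list of its own where there are three numbers: the turn, a rotation vector about the tool's x, y, z in degrees, then the shift along the tool's x, y, z in mm, then the closure, from 0 (fully open) to 1 (shut). A call has 1 to 10 rows; each row is the pose to reach, as a shift and turn from the pose commanded when the call began, along the tool's axes at that moment; what a row does not reach only later rows make up. A row lasts 1/12 s, in which the tool goes at most 41.7 mm and 7.16 degrees, less where a joint would pass 70% of its speed; a pose out of reach is approached as far as the arm can. A call with a gripper value outside its range is refused whole. The fingers move at their own pace and stop on an object; "newtons" is the grip in N (left out, the last holds). Time passes only in rows, so rows that repeat a pose let the fingers close. It gives the time, the measured TCP pose, the force and the opening at its end, in the units of the state.
- ctrl.get_state(): the state, without advancing time (a new reading comes with each control period).
- viewer.read_camera(name): name is "scene" or "top" or "wrist"; returns (picture, depth): 400x640x3 uint8, red, green, blue; 400x640 float32, m along the optical axis (not along the pixel's ray), 0 where there is no reading.
- viewer.calibration(name): a dict with "K" (3x3 intrinsics, pixels), "R" (3x3) and "t" (3): a world point X has camera coordinates R X + t. Camera axes: x right, y down, z forward; pixel columns grow to the right and rows downward; lengths in m; the calibration is good to about 2 mm. A picture is of the moment at which its call begins: read the wrist's pose just before it. calibration takes no time and is no camera call; for the wrist camera it gives the pose at the moment of the call.
- ctrl.sign_off(): hands the job in, once; it reports no verdict.
The state is a dict: "time": time; "qpos": joint angles; "dq": joint speeds; "joint_efforts": joint torques, N m; "eef_pos": TCP position; "tcp_rot": TCP orientation; "contact_force": force on the tool from outside, world axes, zero at the start; "wrist_torque": the same for the moment, N m; "opening": opening from 0.0 (shut) to 1.0 (fully open).
Only numpy, scipy, OpenCV 4.12 (cv2) and the standard library are available. Lean on these libraries where they do the work, as an engineer would, in place of code of your own. Each camera call takes 0.05 s, during which the arm holds its last target.

### The job

Put the two gear shafts into the open soak cans, the long shaft into the tall can and the short shaft into the low can, each with its gear end down and its stem sticking up out of the mouth; leaning on the rim is fine. The gears are ground, and the drain floor in each can sits at an unknown level: lower each shaft gently until you feel it touch the floor before letting go, never drop or ram it, and leave the bearing race, the carton and the bottle where they are.

Things in the scene. Friction and masses are not known exactly. Their poses are not given: they have to be found in the camera images.
- long_mid (a point): Steel gear shaft lying level in its wooden rest, gear end roughly towards the robot. 190 mm long: at one end a gear, 44 mm diameter, 26 mm thick; the rest a plain round stem, 20 mm diameter. Hollow, about 0.3 kg, centre of mass some 69 mm from the gear's end face, so it may swing a little in the grip. This point: on the axis, half-way along, at first 50 mm above the bench; x axis along the shaft from gear end to plain end.
- short_mid (a point): Steel gear shaft lying level in its wooden rest, gear end roughly towards the robot. 150 mm long: at one end a gear, 44 mm diameter, 26 mm thick; the rest a plain round stem, 20 mm diameter. Hollow, about 0.3 kg, centre of mass some 56 mm from the gear's end face, so it may swing a little in the grip. This point: on the axis, half-way along, at first 50 mm above the bench; x axis along the shaft from gear end to plain end.
- long_foot (a point): Centre of the gear's end face of the long shaft, on the axis 95 mm from its middle; same axes. At the start the two V-notches of the rest hold the stem, which is free for fingers from 50 to 165 mm from this face, with air below down to the rest's base, 8 mm above the bench.
- short_foot (a point): Centre of the gear's end face of the short shaft, on the axis 75 mm from its middle; same axes. At the start the two V-notches of the rest hold the stem, which is free for fingers from 50 to 125 mm from this face, with air below down to the rest's base, 8 mm above the bench.
- tall_can: The taller of the two open sheet-metal cans, fixed to the bench: 145 mm tall, outer diameter 100 mm, mouth 94 mm in diameter, straight wall 3 mm thick. Origin at the centre of its underside, z up. Inside is a flat, stiff drain floor that covers the whole inside; its level differs each time, anywhere from 25 to 85 mm above the bench, and is not reported.
- low_can: The lower of the two open sheet-metal cans, fixed to the bench: 115 mm tall, outer diameter 100 mm, mouth 94 mm in diameter, straight wall 3 mm thick. Origin at the centre of its underside, z up. Inside is a flat, stiff drain floor that covers the whole inside; its level differs each time, anywhere from 25 to 70 mm above the bench, and is not reported.
- race: Bystander: loose steel bearing race lying flat, 84 mm across, 18 mm high. Origin under its centre.
- carton: Bystander: cardboard carton, 80 x 100 x 50 mm high. Origin under its centre.
- bottle: Bystander: grey plastic bottle, 60 mm across, 151 mm high. Origin under its centre.
Mind the look-alikes: they are no part of the job. What is shaped like the part that bears long_mid but purple is not meant. Leave any red look-alike of the part that bears short_mid alone.

How it is judged:
At the end, for the whole second after the job is handed in: At rest, the long shaft in the tall can and the short in the low can: centre of the gear end face within 50 mm of the can's axis, at least 15 mm below its rim and over 15 mm above its underside, plain end up, leaning at most 66 degrees from upright (horizontal distance between long_foot and tall_can below 0.05 m and z of long_foot in the frame of tall_can between 0.015 and 0.13 m and angle between each of long_mid, short_mid's own x axis and vertical below 1.15 rad and linear speed of each of long_shaft, short_shaft below 0.03 m/s and angular speed of each of long_shaft, short_shaft below 0.3 rad/s and horizontal distance between short_foot and low_can below 0.05 m and z of short_foot in the frame of low_can between 0.015 and 0.1 m); the robot touches nothing.
It fails at once if the long shaft is dropped in a can: let go in the air above the floor (over 0.25 m/s) or moving over 0.45 m/s ((horizontal distance between long_foot and tall_can below 0.05 m and z of long_foot in the frame of tall_can below 0.145 m and (linear speed of long_shaft above 0.45 m/s or (linear speed of long_shaft above 0.25 m/s and contact force between the fingers and long_shaft below 0.05 N and contact force between long_shaft and tall_can below 0.05 N))) or (horizontal distance between long_foot and low_can below 0.05 m and z of long_foot in the frame of low_can below 0.115 m and (linear speed of long_shaft above 0.45 m/s or (linear speed of long_shaft above 0.25 m/s and contact force between the fingers and long_shaft below 0.05 N and contact force between long_shaft and low_can below 0.05 N)))).
It fails at once if the long shaft is rammed into a can with more than 35 N (contact force between long_shaft and tall_can above 35 N or contact force between long_shaft and low_can above 35 N).
It fails at once if the short shaft is dropped in a can: let go in the air above the floor (over 0.25 m/s) or moving over 0.45 m/s ((horizontal distance between short_foot and tall_can below 0.05 m and z of short_foot in the frame of tall_can below 0.145 m and (linear speed of short_shaft above 0.45 m/s or (linear speed of short_shaft above 0.25 m/s and contact force between the fingers and short_shaft below 0.05 N and contact force between short_shaft and tall_can below 0.05 N))) or (horizontal distance between short_foot and low_can below 0.05 m and z of short_foot in the frame of low_can below 0.115 m and (linear speed of short_shaft above 0.45 m/s or (linear speed of short_shaft above 0.25 m/s and contact force between the fingers and short_shaft below 0.05 N and contact force between short_shaft and low_can below 0.05 N)))).
It fails at once if the short shaft is rammed into a can with more than 35 N (contact force between short_shaft and tall_can above 35 N or contact force between short_shaft and low_can above 35 N).
It fails at once if the bearing race, carton or bottle is moved by more than 20 mm (distance of any of race, carton, bottle from where it was at the start of the episode above 0.02 m).
It also fails if it takes over 70 s, if anything falls off the work surface, if the arm or the gripper's body presses on something with over 40 N, if the wrist force passes 120 N, or if a joint passes its speed limit or range.

## Working session

There is one attempt and no reset: what is moved stays moved. The work goes in short steps, Python scripts to look and compute and a tool call to move; the robot and the scene stay as the last step left them, time stands still between calls to the robot, and variables do not carry over. Pictures are saved under pics/ and viewed, and the job is handed in when it is done.

Besides the shell and the picture viewer there is one more tool, called after ">>>" as name([rows], argument=value, ...), one row to a line, values as JSON. step_arm: Moves the arm, as the interface text tells. Its arguments: {"type":"object","properties":{"rows":{"type":"array"},"newtons":{"type":"number"}},"required":["rows"]}

```bash
ls; mkdir -p pics; python3 - <<'E'
from plant import ctrl, viewer
import cv2, numpy as np
s=ctrl.get_state()
for k in s: print(k,s[k])
for n in ("scene","top"):
    im,d=viewer.read_camera(n); c=viewer.calibration(n)
    np.savez(f"{n}0.npz",im=im,d=d,**c)
    cv2.imwrite(f"pics/{n}0.png",im[:,:,::-1]); print(n,c)
E
```

```text
pics
time 0.0
qpos [ 1.09899790e+00  2.87173619e-01  1.57814848e+00  3.21992889e-06
  1.27858892e+00 -1.49982615e-01]
dq [-2.26136914e-04  2.51694652e-05 -3.77470804e-04 -1.37739825e-03
  6.74782558e-04  2.32901583e-04]
joint_efforts [ 1.81768653e-03 -4.05970252e+01 -2.92631418e+01 -8.43357998e-05
  5.66227201e-03 -5.36527793e-06]
eef_pos [0.21316055 0.63978236 0.22995731]
tcp_rot [ 0.57402169  0.41270374 -0.41416295 -0.57327461]
contact_force [-0.14399787  1.17425643 -1.22261468]
wrist_torque [-0.03346184  0.02376296  0.01326577]
opening 0.9990676822783505
scene {'K': array([[372.8761657 ,   0.        , 322.66665304],
       [  0.        , 372.8761657 , 195.82687552],
       [  0.        ,   0.        ,   1.        ]]), 'R': array([[-0.03663343,  0.99932496, -0.00275872],
       [ 0.72779801,  0.0247878 , -0.68534343],
       [-0.68481241, -0.02711427, -0.72821478]]), 't': array([ 0.10574832, -0.33421547,  1.51120584])}
top {'K': array([[520.864226  ,   0.        , 318.12420968],
       [  0.        , 520.864226  , 201.73145829],
       [  0.        ,   0.        ,   1.        ]]), 'R': array([[-5.45562487e-02, -9.98510415e-01,  7.53079903e-04],
       [-9.77540615e-01,  5.32567210e-02, -2.03907009e-01],
       [ 2.03563166e-01, -1.18605677e-02, -9.78989972e-01]]), 't': array([-0.05067549,  0.54871318,  1.62958146])}
```

View pics/scene0.png

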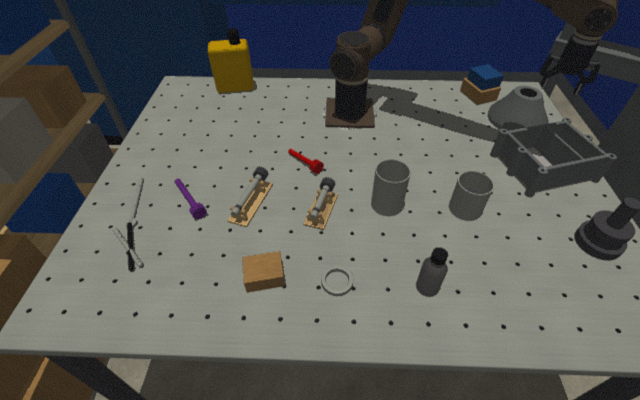

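View pics/top0.png

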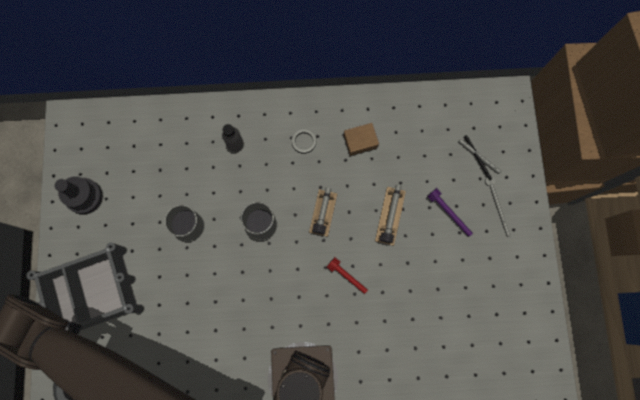

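The pictures show two steel shafts in wooden rests. In the top view the longer is at about (391,214) and the shorter at about (322,212). The look-alikes are the purple one at (450,212) and the red one at (347,276), both lying on the bench. The cans are at (259,221), which looks taller, and (182,222). The grey shafts in the rests fit the description, so I'll confirm them in an enlarged crop.

```bash
python3 - <<'E'
import cv2, numpy as np
a=np.load("top0.npz")["im"][170:260,150:430,::-1]; b=np.load("scene0.npz")["im"][140:240,160:510,::-1]
a=cv2.convertScaleAbs(a,alpha=1.6); b=cv2.convertScaleAbs(b,alpha=1.6)
a=cv2.resize(a,(784,252),interpolation=cv2.INTER_CUBIC); b=cv2.resize(b,(784,224),interpolation=cv2.INTER_CUBIC)
cv2.imwrite("pics/crop1.png",np.vstack([a,b]))
E
```

```text
(no output)
```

View pics/crop1.png

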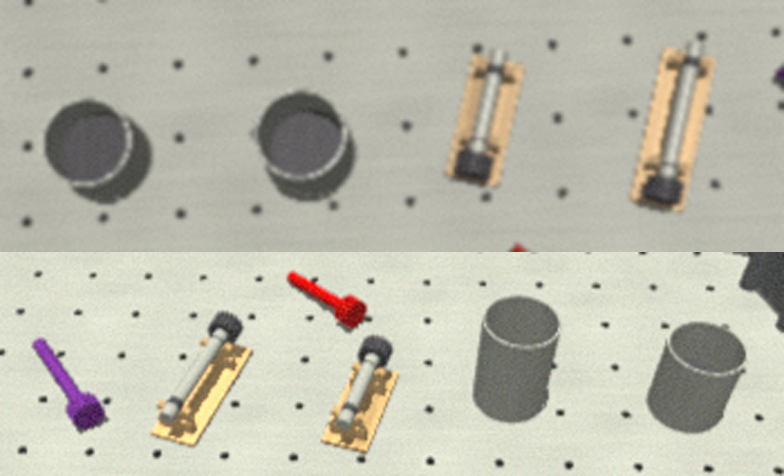

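The crop confirms it. The grey shafts in wooden rests are long at crop (680,120) and short at (485,110), both with dark gears toward the robot. The tall can is the right one in both the top and scene crops. Next I measure positions.

```bash
cat > h.py <<'E'
import numpy as np, cv2
from scipy.optimize import least_squares
def load(n): return np.load(n)
def cloud(f):
    K,R,t,d=f["K"],f["R"],f["t"],f["d"]
    v,u=np.mgrid[:400,:640]
    P=np.stack([(u-K[0,2])/K[0,0]*d,(v-K[1,2])/K[1,1]*d,d],-1)
    return (P-t)@R
def ray(f,u,v,z):
    K,R,t=f["K"],f["R"],f["t"]
    r=R.T@np.linalg.solve(K,[u,v,1.]); o=-R.T@t
    return o+r*(z-o[2])/r[2]
def proj(f,X):
    p=f["K"]@(f["R"]@np.asarray(X)+f["t"]); return p[:2]/p[2]
def circ(xy):
    r=least_squares(lambda p:np.hypot(xy[:,0]-p[0],xy[:,1]-p[1])-p[2],[*xy.mean(0),.05],loss='soft_l1',f_scale=.003)
    return r.x
E
python3 - <<'E'
from h import *
for n in ("top","scene"):
    f=load(n+"0.npz"); P=cloud(f); im=f["im"].astype(int); ok=f["d"]>0
    b=P[330:340,200:260] if n=="scene" else P[300:340,200:260]
    print(n,"bench z",np.median(b[...,2]))
    hsv=cv2.cvtColor(f["im"],cv2.COLOR_RGB2HSV)
    rois={"top":{"long":(178,250,372,410),"short":(178,245,305,340),"tall":(195,245,238,280),"low":(198,245,162,202)},
          "scene":{"long":(160,228,225,275),"short":(170,232,302,340),"tall":(150,220,365,415),"low":(165,225,445,495)}}[n]
    for k,(a,b,c,d) in rois.items():
        Q=P[a:b,c:d].reshape(-1,3); o=ok[a:b,c:d].ravel(); S=hsv[a:b,c:d].reshape(-1,3)
        if k in("long","short"):
            m=o&(Q[:,2]>.045)&(Q[:,2]<.085)&(S[:,1]<70); q=Q[m]
            mu=np.median(q[:,:2],0); _,_,V=np.linalg.svd(q[:,:2]-mu); ax=V[0]*np.sign(V[0][0])
            s=(q[:,:2]-mu)@ax; w=(q[:,:2]-mu)@[-ax[1],ax[0]]
            print(k,len(q),"mu",mu.round(4),"yaw",np.degrees(np.arctan2(ax[1],ax[0])).round(2),"ends",np.percentile(s,[0,2,98,100]).round(4),"w",np.percentile(w,[2,50,98]).round(4),"zmax",np.percentile(q[:,2],95).round(4))
        else:
            H=.145 if k=="tall" else .115
            m=o&(Q[:,2]>H-.008)&(Q[:,2]<H+.008); q=Q[m]
            print(k,len(q),circ(q[:,:2]).round(4),"zmax",np.percentile(Q[o][:,2],99).round(4))
f=load("top0.npz")
E
```

```text
top bench z 0.00041186938997250723
long 403 mu [ 0.4789 -0.3123] yaw -17.16 ends [-0.0771 -0.0757  0.1088  0.113 ] w [-0.0158  0.0012  0.0175] zmax 0.0722
short 331 mu [ 0.5031 -0.0928] yaw -15.72 ends [-0.0592 -0.0585  0.0877  0.0925] w [-0.0149  0.0017  0.0187] zmax 0.0726
tall 127 [0.489  0.1082 0.0482] zmax 0.1476
low 131 [0.499  0.3488 0.0483] zmax 0.1182
scene bench z 0.0010948024523842696
long 445 mu [ 0.4857 -0.3086] yaw -17.87 ends [-0.0842 -0.0788  0.1081  0.1105] w [-0.0214  0.0031  0.0174] zmax 0.0722
short 367 mu [ 0.5029 -0.0894] yaw -15.37 ends [-0.0566 -0.0543  0.0932  0.0953] w [-0.0169  0.0042  0.0226] zmax 0.0718
tall 234 [0.4924 0.1116 0.0484] zmax 0.1469
low 252 [0.5026 0.352  0.0482] zmax 0.1173
```

```bash
cat >> h.py <<'E'
from scipy.spatial.transform import Rotation as Ro
def tool(yaw,down=90.):
    """jaws horizontal; approach heads to azimuth yaw, 'down' deg below horizontal. y=approach, x=jaw (left of yaw or right by sign)"""
    y,d=np.radians(yaw),np.radians(down)
    ap=np.array([np.cos(y)*np.cos(d),np.sin(y)*np.cos(d),-np.sin(d)])
    jx=np.array([-np.sin(y),np.cos(y),0])
    return ap,jx
def mat(yaw,down,sgn):
    ap,jx=tool(yaw,down); x=sgn*jx
    return np.stack([x,ap,np.cross(x,ap)],1)
def rel(s,p,R):
    R0=Ro.from_quat(s["tcp_rot"]).as_matrix()
    return Ro.from_matrix(R0.T@R).as_rotvec(degrees=True).round(1),(R0.T@(np.asarray(p)-s["eef_pos"])*1000).round(0)
def log(s):
    import json
    open("log.jsonl","a").write(json.dumps({k:np.asarray(s[k]).tolist() for k in("time","qpos","eef_pos","tcp_rot")})+"\n")
E
python3 - <<'E'
from h import *
from plant import ctrl,viewer
s=ctrl.get_state(); log(s)
print(Ro.from_quat(s["tcp_rot"]).as_matrix().round(3))
ax=np.array([np.cos(np.radians(-17.5)),np.sin(np.radians(-17.5))])
mid=np.array([.4965,-.3155]); g=mid+ax*.053
print("grip",g)
for sg in(1,-1):
    print(sg,rel(s,[*g,.2],mat(-17.5,90,sg)), rel(s,[.50,.15,.24],mat(20,90,sg)))
E
```

```text
[[ 0.316 -0.001 -0.949]
 [ 0.949 -0.002  0.316]
 [-0.002 -1.     0.   ]]
grip [ 0.547047   -0.33143741]
1 (array([-0. , -0.9, -0.1]), array([-816.,   32., -624.])) (array([ -0.1, -38.4,  -0.1]), array([-374.,   -9., -427.]))
-1 (array([  0.2, 179.1,  -0. ]), array([-816.,   32., -624.])) (array([ 1.000e-01,  1.416e+02, -1.000e-01]), array([-374.,   -9., -427.]))
```

>>> step_arm([
  [[0, 0, 0], [-374, -9, -427], 0],
  [[0, 0, 0], [-374, -9, -427], 0],
  [[0, 0, 0], [-374, -9, -427], 0],
  [[0, 0, 0], [-374, -9, -427], 0],
  [[0, 0, 0], [-374, -9, -427], 0],
  [[0, 0, 0], [-374, -9, -427], 0],
  [[0, 0, 0], [-374, -9, -427], 0],
  [[0, 0, 0], [-374, -9, -427], 0],
  [[0, 0, 0], [-374, -9, -427], 0],
  [[0, 0, 0], [-374, -9, -427], 0],
], newtons=100)

```text
time: 0.93
eef_pos: [0.4242, 0.2789, 0.2376]
tcp_rot: [-0.574, -0.413, 0.414, 0.574]
contact_force: [0.3, 1.0, 0.7]
opening: 0.997
```

```bash
python3 - <<'E'
from h import *
from plant import ctrl
s=ctrl.get_state(); log(s); print(s["eef_pos"],s["qpos"])
print(rel(s,[.547,-.3315,.2],mat(-17.5,90,1)))
E
```

```text
[0.42419512 0.27890013 0.23763295] [ 3.81510787e-01 -9.32524880e-02  1.97437939e+00  4.41415452e-05
  1.26076144e+00 -8.67785221e-01]
(array([-0. , -0.9, -0. ]), array([-540.,   38., -309.]))
```

>>> step_arm([
  [[0, -1, 0], [-540, 38, -309], 0],
  [[0, -1, 0], [-540, 38, -309], 0],
  [[0, -1, 0], [-540, 38, -309], 0],
  [[0, -1, 0], [-540, 38, -309], 0],
  [[0, -1, 0], [-540, 38, -309], 0],
  [[0, -1, 0], [-540, 38, -309], 0],
  [[0, -1, 0], [-540, 38, -309], 0],
  [[0, -1, 0], [-540, 38, -309], 0],
  [[0, -1, 0], [-540, 38, -309], 0],
  [[0, -1, 0], [-540, 38, -309], 0],
])

```text
time: 1.77
eef_pos: [0.5054, -0.129, 0.2121]
tcp_rot: [-0.57, -0.418, 0.418, 0.57]
contact_force: [0.7, -0.0, -0.1]
opening: 1.0
```

```bash
python3 - <<'E'
from h import *
from plant import ctrl
s=ctrl.get_state(); log(s); print(s["eef_pos"],s["qpos"])
print(rel(s,[.547,-.3315,.2],mat(-17.5,90,1)))
E
```

```text
[ 0.50535503 -0.12895901  0.21205611] [-4.44598335e-01 -3.71556122e-02  1.96924204e+00  1.23307667e-04
  1.20995387e+00 -1.71067992e+00]
(array([-0.,  0.,  0.]), array([-181.,   12., -101.]))
```

>>> step_arm([
  [[0, 0, 0], [-181, 12, -101], 0],
  [[0, 0, 0], [-181, 12, -101], 0],
  [[0, 0, 0], [-181, 12, -101], 0],
  [[0, 0, 0], [-181, 12, -101], 0],
  [[0, 0, 0], [-181, 12, -101], 0],
  [[0, 0, 0], [-181, 12, -101], 0],
  [[0, 0, 0], [-181, 12, -101], 0],
])

```text
time: 2.35
eef_pos: [0.5472, -0.3317, 0.1989]
tcp_rot: [-0.57, -0.417, 0.418, 0.572]
contact_force: [0.2, -0.0, -0.6]
opening: 1.002
```

```bash
python3 - <<'E'
from h import *
from plant import ctrl,viewer
s=ctrl.get_state(); log(s); print(s["eef_pos"],s["qpos"])
c=viewer.calibration("wrist")
im,d=viewer.read_camera("wrist")
np.savez("w1.npz",im=im,d=d,**c); cv2.imwrite("pics/w1.png",im[:,:,::-1])
E
```

```text
[ 0.54718975 -0.33171123  0.19889047] [-7.03378762e-01  2.38506565e-01  1.69534430e+00  1.63253459e-04
  1.21037158e+00 -1.96672129e+00]
```

View pics/w1.png

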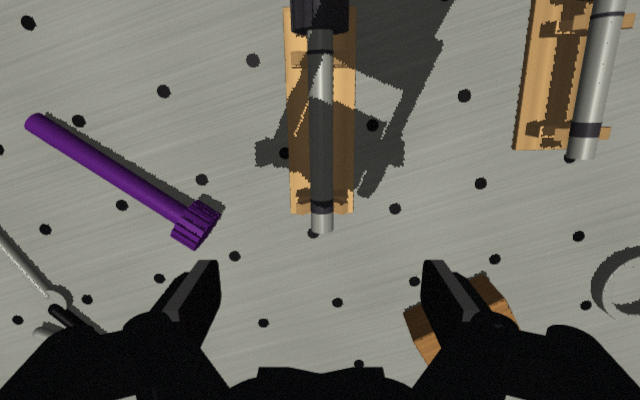

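The wrist view shows the long shaft upright in the image, with its plain end at (321,233), a dark band at (321,205) and the gear edge at (319,32). The short shaft's plain end is at (582,158).

```bash
python3 - <<'E'
from h import *
f=load("w1.npz")
for nm,u,v,z in [("Lend",321,233,.052),("Lband",321,205,.06),("Lgear",319,33,.06),("axis top",319.5,60,.06),("axis bot",321,195,.06),("Send",582,158,.052),("Sband",585,130,.06),("Stop",606,30,.06)]:
    print(nm,ray(f,u,v,z).round(4))
P=cloud(f); H=cv2.cvtColor(f["im"],cv2.COLOR_RGB2HSV)
for nm,(a,b,c,d) in {"L":(45,235,295,348),"S":(0,160,560,640)}.items():
    q=P[a:b,c:d].reshape(-1,3); m=(q[:,2]>.054)&(q[:,2]<.064)&(H[a:b,c:d].reshape(-1,3)[:,1]<60); q=q[m]
    mu=q[:,:2].mean(0); V=np.linalg.svd(q[:,:2]-mu)[2][0]; V*=np.sign(V[0]); s=(q[:,:2]-mu)@V
    print(nm,len(q),mu.round(4),np.degrees(np.arctan2(V[1],V[0])).round(2),"end",(mu+V*s.max()).round(4),np.percentile(q[:,2],99))
E
```

```text
Lend [ 0.5915 -0.3454  0.052 ]
Lband [ 0.5635 -0.3365  0.06  ]
Lgear [ 0.4348 -0.2971  0.06  ]
axis top [ 0.4527 -0.3024  0.06  ]
axis bot [ 0.555  -0.3338  0.06  ]
Send [ 0.5932 -0.114   0.052 ]
Sband [ 0.5675 -0.115   0.06  ]
Stop [ 0.4975 -0.0937  0.06  ]
L 4106 [ 0.5098 -0.3195] -16.98 end [ 0.5897 -0.3439] 0.06097753587656769
S 3660 [ 0.5318 -0.1001] -15.97 end [ 0.5923 -0.1175] 0.06093035977863517
```

>>> step_arm([
  [[0, -0.5, 0], [0, 100, -2], 0],
  [[0, -0.5, 0], [0, 100, -2], 0],
  [[0, -0.5, 0], [0, 100, -2], 0],
  [[0, -0.5, 0], [0, 140, -2], 0],
  [[0, -0.5, 0], [0, 168, -2], 0],
  [[0, -0.5, 0], [0, 168, -2], 0],
  [[0, -0.5, 0], [0, 168, -2], 0],
])

```text
time: 2.98
eef_pos: [0.5487, -0.328, 0.0311]
tcp_rot: [-0.566, -0.421, 0.422, 0.569]
contact_force: [-0.0, -0.3, 0.3]
opening: 1.0
```

```bash
python3 - <<'E'
from h import *
from plant import ctrl,viewer
s=ctrl.get_state(); log(s); print(s["eef_pos"],s["qpos"]); print(Ro.from_quat(s["tcp_rot"]).as_matrix().round(3))
c=viewer.calibration("wrist")
im,d=viewer.read_camera("wrist")
np.savez("w2.npz",im=im,d=d,**c); cv2.imwrite("pics/w2.png",im[:,:,::-1])
E
```

```text
[ 0.54866074 -0.32801038  0.03107867] [-6.97389839e-01  4.37570629e-01  1.77943658e+00  1.67989931e-04
  9.29259573e-01 -1.97422480e+00]
[[ 0.29  -0.003 -0.957]
 [ 0.957  0.003  0.29 ]
 [ 0.002 -1.     0.004]]
```

View pics/w2.png

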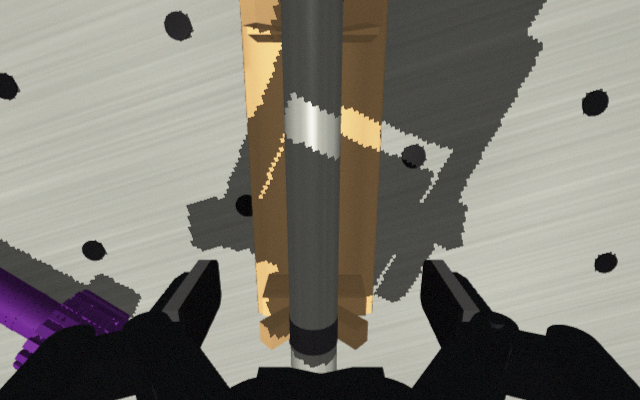

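```bash
python3 - <<'E'
from h import *
from plant import ctrl
f=load("w2.npz"); s=ctrl.get_state(); p=s["eef_pos"]; R=Ro.from_quat(s["tcp_rot"]).as_matrix()
print("grasp pt",proj(f,p-R[:,1]*.019))
for w in(-.011,.011): print(proj(f,p-R[:,1]*.019+R[:,2]*w), proj(f,p-R[:,1]*.019+R[:,2]*w+R[:,0]*.03))
P=cloud(f)
for v in (280,290,300,310,340): print(v,P[v,350].round(4),P[v,275].round(4))
print(ray(f,314,325,.06),ray(f,314,345,.06))
E
```

```text
grasp pt [318.12070423 294.80281532]
[318.19581094 318.21646704] [391.20971925 318.11399866]
[318.04203141 270.27746889] [394.52221931 270.17687942]
280 [ 0.5706 -0.3186  0.0135] [ 0.5593 -0.3562  0.0133]
290 [ 0.5708 -0.3194  0.0225] [ 0.5596 -0.3551  0.0228]
300 [ 0.5709 -0.3201  0.0306] [ 0.5606 -0.3544  0.0304]
310 [ 0.5766 -0.3217  0.0301] [ 0.5666 -0.3567  0.0291]
340 [ 0.5758 -0.3233  0.0516] [ 0.5661 -0.3535  0.0522]
[ 0.55814932 -0.33366084  0.06      ] [ 0.56707585 -0.33642722  0.06      ]
```

>>> step_arm([
  [[0, 0, 0], [-3, 0, 0], 0],
  [[0, 0, 0], [-3, 0, 0], 0.4],
  [[0, 0, 0], [-3, 0, 0], 1],
  [[0, 0, 0], [-3, 0, 0], 1],
  [[0, 0, 0], [-3, 0, 0], 1],
  [[0, 0, 0], [-3, 0, 0], 1],
  [[0, 0, 0], [-3, 0, 0], 1],
  [[0, 0, 0], [-3, 0, 0], 1],
  [[0, 0, 0], [-3, 0, 0], 1],
], newtons=110)

```text
time: 3.78
eef_pos: [0.5496, -0.3315, 0.0333]
tcp_rot: [-0.567, -0.422, 0.42, 0.569]
contact_force: [0.2, 6.0, 4.3]
opening: 0.196
```

```bash
python3 - <<'E'
from h import *
from plant import ctrl,viewer
s=ctrl.get_state(); log(s); print(s["eef_pos"],s["opening"],s["contact_force"],s["wrist_torque"])
E
```

```text
[ 0.54958095 -0.33153848  0.03332325] 0.196424743681915 [0.17422535 5.99065179 4.34080734] [ 0.90729985 -0.11034051 -0.04216192]
```

>>> step_arm([
  [[0, 0, 0], [-3, -10, 0], 1],
  [[0, 0, 0], [-3, -30, 0], 1],
  [[0, 0, 0], [-3, -60, 0], 1],
  [[0, 0, 0], [-3, -95, 0], 1],
  [[0, 0, 0], [-3, -130, 0], 1],
  [[0, 0, 0], [-3, -165, 0], 1],
  [[0, 0, 0], [-3, -190, 0], 1],
  [[0, 0, 0], [-3, -200, 0], 1],
  [[0, 0, 0], [-3, -200, 0], 1],
])

```text
time: 4.53
eef_pos: [0.549, -0.3374, 0.2359]
tcp_rot: [0.57, 0.421, -0.42, -0.566]
contact_force: [-0.2, -0.6, -3.3]
opening: 0.199
```

```bash
python3 - <<'E'
from h import *
from plant import ctrl,viewer
s=ctrl.get_state(); log(s); print(s["eef_pos"],s["opening"],s["contact_force"],s["wrist_torque"],s["qpos"])
for n in("scene",):
    im,d=viewer.read_camera(n); c=viewer.calibration(n); np.savez("s3.npz",im=im,d=d,**c)
    cv2.imwrite("pics/s3.png",cv2.resize(im[80:260,150:450,::-1],(750,450)))
E
```

```text
[ 0.54902592 -0.33740801  0.2359282 ] 0.19934327737397178 [-0.17025197 -0.55129117 -3.27514742] [-0.10235858 -0.33208729 -0.05901266] [-7.08218681e-01  2.13213105e-01  1.65606835e+00 -1.57043302e-04
  1.26586255e+00 -1.98322137e+00]
```

View pics/s3.png

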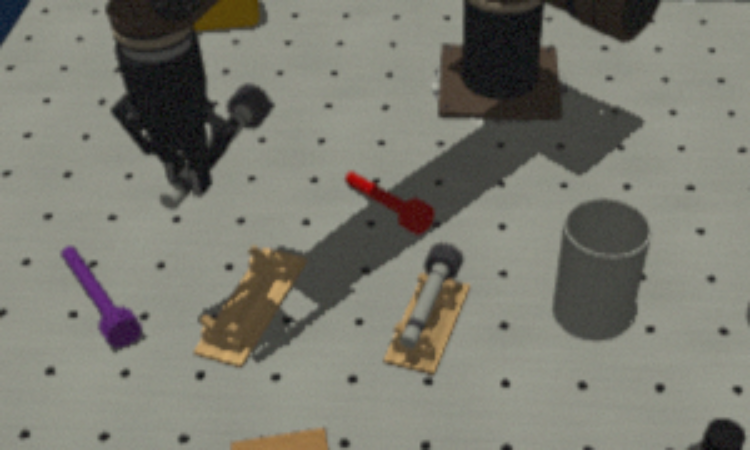

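>>> step_arm([
  [[-5, 0, 0], [0, -30, 0], 1],
  [[-12, 0, 0], [0, -60, 0], 1],
  [[-19, 0, 0], [0, -90, 0], 1],
  [[-26, 0, 0], [0, -120, 0], 1],
  [[-33, 0, 0], [0, -120, 0], 1],
  [[-40, 0, 0], [0, -120, 0], 1],
  [[-47, 0, 0], [0, -120, 0], 1],
  [[-54, 0, 0], [0, -120, 0], 1],
  [[-60, 0, 0], [0, -120, 0], 1],
  [[-60, 0, 0], [0, -120, 0], 1],
])

```text
time: 5.42
eef_pos: [0.5474, -0.3296, 0.3496]
tcp_rot: [0.776, 0.571, -0.154, -0.222]
contact_force: [-0.7, 0.2, -5.5]
opening: 0.198
```

```bash
python3 - <<'E'
from h import *
from plant import ctrl,viewer
s=ctrl.get_state(); log(s); print(s["eef_pos"],s["opening"],s["contact_force"],s["wrist_torque"],s["qpos"]); print(Ro.from_quat(s["tcp_rot"]).as_matrix().round(3))
import json
D=[json.loads(l) for l in open("log.jsonl")]
def fk(q,p):
    a1,h,L1,e,L2,Lt,d=p
    c1,s1=np.cos(q[0]),np.sin(q[0]); u=np.array([c1,s1,0]); l=np.array([-s1,c1,0]); z=np.array([0,0,1.])
    dr=lambda t:u*np.sin(t)+z*np.cos(t)
    w=u*a1+z*h+l*d+dr(q[1])*L1+dr(q[1]+q[2])*L2+dr(q[1]+q[2]-np.pi/2)*e
    th=q[1]+q[2]; R=np.stack([dr(th+np.pi/2),l,dr(th)],1) # cols: fwd,left,axis
    Rw=R@Ro.from_euler('z',q[3]).as_matrix()@Ro.from_euler('y',q[4]).as_matrix()
    return w+Rw[:,2]*Lt, Rw@Ro.from_euler('z',q[5]).as_matrix()
res=lambda p:np.concatenate([fk(d["qpos"],p)[0]-d["eef_pos"] for d in D])
r=least_squares(res,[0,.4,.4,0,.4,.2,.1]); print(r.x.round(4),np.abs(r.fun).max())
print((fk(D[-1]["qpos"],r.x)[1].T@Ro.from_quat(D[-1]["tcp_rot"]).as_matrix()).round(3))
print((fk(D[0]["qpos"],r.x)[1].T@Ro.from_quat(D[0]["tcp_rot"]).as_matrix()).round(3))
E
```

```text
[ 0.54738117 -0.3296351   0.34958466] 0.1982178461785283 [-0.67635516  0.21398469 -5.53891268] [0.327627   0.84160762 0.03535808] [-0.8945521  -0.26850162  2.13818143  1.02950325  0.5947256  -2.83738483]
[[ 0.301  0.817 -0.492]
 [ 0.953 -0.251  0.168]
 [ 0.014 -0.52  -0.854]]
[-0.      0.2403  0.443  -0.0206  0.5725  0.2493  0.1009] 5.90446080916962e-10
[[-1. -0.  0.]
 [ 0. -0.  1.]
 [-0.  1.  0.]]
[[-1. -0.  0.]
 [ 0.  0.  1.]
 [-0.  1. -0.]]
```

```bash
cat >> h.py <<'E'
PK=[0,.2403,.443,-.0206,.5725,.2493,.1009]
def refit():
    import json
    D=[json.loads(l) for l in open("log.jsonl")]
    return least_squares(lambda p:np.concatenate([fk(d["qpos"],p)[0]-d["eef_pos"] for d in D]),PK).x
M=np.array([[-1,0,0],[0,0,1],[0,1,0.]])
def fk(q,p=None):
    a1,h,L1,e,L2,Lt,d=PK if p is None else p
    c1,s1=np.cos(q[0]),np.sin(q[0]); u=np.array([c1,s1,0]); l=np.array([-s1,c1,0]); z=np.array([0,0,1.])
    dr=lambda t:u*np.sin(t)+z*np.cos(t)
    w=u*a1+z*h+l*d+dr(q[1])*L1+dr(q[1]+q[2])*L2+dr(q[1]+q[2]-np.pi/2)*e
    th=q[1]+q[2]; R=np.stack([dr(th+np.pi/2),l,dr(th)],1)
    Rw=R@Ro.from_euler('z',q[3]).as_matrix()@Ro.from_euler('y',q[4]).as_matrix()
    return w+Rw[:,2]*Lt, Rw@Ro.from_euler('z',q[5]).as_matrix()@M
LO=np.array([-2.77,-.9,.21,-1.53,.24,-2.84]);HI=np.array([2.77,2.22,2.48,4.67,2.81,2.84])
def ik(p,R,seeds):
    best=None
    for q0 in seeds:
        def f(q):
            a,B=fk(q); return np.concatenate([(a-p)*5,Ro.from_matrix(B.T@R).as_rotvec()])
        r=least_squares(f,np.clip(q0,LO+1e-3,HI-1e-3),bounds=(LO,HI))
        m=np.min(np.minimum(r.x-LO,HI-r.x))
        k=(r.cost<1e-8, m)
        if best is None or k>best[0]: best=(k,r.x,r.cost)
    return best
E
cat > plan.py <<'E'
from h import *
import sys
def pose(can,az,lean,off,zf,g,sg):
    ap,jx=tool(az,lean); axs=np.array([np.cos(np.radians(az))*np.sin(np.radians(lean)),np.sin(np.radians(az))*np.sin(np.radians(lean)),np.cos(np.radians(lean))])
    foot=np.array([can[0]+off*np.cos(np.radians(az)),can[1]+off*np.sin(np.radians(az)),zf])
    return foot+axs*g+ap*.019, mat(az,lean,sg)
E
python3 - <<'E'
from plan import *
seeds=[[a,b,c,d,.8,f] for a in(0,) for b,c in((-.5,2.2),(.2,1.7)) for d in(0,.8,-.8,3.1) for f in(-1.6,1.6)]
for nm,can,g in(("tall",(.4915,.1095),.147),("low",(.5015,.35),.109)):
  for sg in(1,-1):
    for az in (-90,-60,-30,0,30,60,90):
      o=[]
      for lean in(15,25):
        for zf in(.035,.25 if nm=="tall" else .2):
          p,R=pose(can,az,lean,-.01,zf,g,sg)
          k=ik(p,R,[[np.arctan2(can[1],can[0]),*s[1:]] for s in seeds]); o.append((lean,zf,bool(k[0][0]),k[1].round(2).tolist() if k[0][0] else None))
      print(nm,sg,az,*[x for x in o],sep="\n   " if any(x[2] for x in o) else " ")
E
```

```text
tall
   1
   -90
   (15, 0.035, True, [0.38, 0.4, 1.94, -1.12, 1.65, 0.84])
   (15, 0.25, True, [0.38, 0.1, 1.85, -1.18, 1.81, 0.47])
   (25, 0.035, True, [0.31, 0.31, 1.99, -1.04, 1.5, 0.78])
   (25, 0.25, True, [0.31, 0.03, 1.86, -1.05, 1.7, 0.43])
tall
   1
   -60
   (15, 0.035, True, [0.4, 0.23, 2.17, -1.48, 1.3, 0.8])
   (15, 0.25, True, [0.4, -0.12, 2.07, -1.37, 1.37, 0.34])
   (25, 0.035, True, [0.32, 0.16, 2.17, -1.37, 1.13, 0.68])
   (25, 0.25, True, [0.32, -0.15, 2.04, -1.2, 1.26, 0.21])
tall
   1
   -30
   (15, 0.035, True, [0.3, 0.03, 2.4, 4.28, 0.9, 0.91])
   (15, 0.25, True, [0.3, -0.39, 2.28, -1.51, 0.79, 0.19])
   (25, 0.035, True, [0.23, -0.01, 2.36, 4.45, 0.7, 0.71])
   (25, 0.25, True, [0.23, -0.36, 2.2, -1.22, 0.72, -0.08])
tall
   1
   0
   (15, 0.035, False, None)
   (15, 0.25, False, None)
   (25, 0.035, True, [0.03, -0.13, 2.47, 3.21, 0.34, 1.52])
   (25, 0.25, False, None)
tall
   1
   30
   (15, 0.035, False, None)
   (15, 0.25, False, None)
   (25, 0.035, True, [-0.2, -0.12, 2.46, 1.85, 0.67, 2.43])
   (25, 0.25, False, None)
tall
   1
   60
   (15, 0.035, 
[... 4580 characters left out ...]
   (15, 0.035, True, [0.4, 0.18, 2.34, 2.96, 0.69, -1.46])
   (15, 0.2, True, [0.4, -0.2, 2.3, 2.73, 0.3, -1.21])
   (25, 0.035, True, [0.41, 0.16, 2.27, 2.9, 0.43, -1.39])
   (25, 0.2, False, None)
low
   -1
   60
   (15, 0.035, True, [0.18, 0.23, 2.28, 2.01, 0.95, -0.98])
   (15, 0.2, True, [0.18, -0.12, 2.24, 1.71, 0.84, -0.5])
   (25, 0.035, True, [0.23, 0.2, 2.22, 1.85, 0.76, -0.79])
   (25, 0.2, True, [0.23, -0.11, 2.16, 1.44, 0.73, -0.25])
low
   -1
   90
   (15, 0.035, True, [0.09, 0.37, 2.07, 1.47, 1.31, -0.85])
   (15, 0.2, True, [0.09, 0.08, 2.04, 1.39, 1.36, -0.52])
   (25, 0.035, True, [0.15, 0.33, 2.05, 1.36, 1.16, -0.73])
   (25, 0.2, True, [0.15, 0.06, 2.0, 1.24, 1.25, -0.4])
```

```bash
python3 - <<'E'
from plan import *
from plant import ctrl
import h
s=ctrl.get_state(); h.PK=refit()
T=(.4915,.1095)
pH,RH=pose(T,-80,22,-.018,.21,.147,1); pF,RF=pose(T,-80,22,-.018,.035,.147,1)
print(pH,pF)
for nm,p,R in(("down",s["eef_pos"],mat(-17,90,1)),("overcan down",pH,mat(-80,90,1)),("overcan2",[.50,0.05,.35],mat(-80,90,1)),("tilt60",pH,mat(-80,56,1)),("H",pH,RH),("F",pF,RF)):
    k=ik(np.array(p),R,[[.1,-.2,2,-.5,1,-.3],[-.5,.1,1.8,0,1.2,-1.9],[.3,0,2.,-1,1.5,.5]]); print(nm,k[0],k[1].round(2),rel(s,p,R))
E
```

```text
[0.50099572 0.05564711 0.3391785 ] [0.50099572 0.05564711 0.1641785 ]
down (np.True_, np.float64(0.8652975872684794)) [-0.7   0.14  1.53  0.    1.47 -1.97] (array([58.7, -0.9,  0.4]), array([0., 0., 0.]))
overcan down (np.True_, np.float64(0.6259459963589811)) [-0.09 -0.16  1.85  0.    1.45 -0.27] (array([52.1, 56.3, 32.5]), array([ 353., -129.,   96.]))
overcan2 (np.True_, np.float64(0.638493788019092)) [-0.1  -0.17  1.84  0.    1.47 -0.28] (array([52.1, 56.3, 32.5]), array([ 348., -134.,   87.]))
tilt60 (np.True_, np.float64(0.5896036916165663)) [ 0.19 -0.12  1.89 -0.6   1.41  0.12] (array([21.7, 42.9, 46. ]), array([ 353., -129.,   96.]))
H (np.True_, np.float64(0.38502141575676263)) [ 0.36  0.04  1.95 -1.14  1.58  0.45] (array([-8.8, 27.4, 56.2]), array([ 353., -129.,   96.]))
F (np.True_, np.float64(0.36601292125774987)) [ 0.36  0.29  2.03 -1.16  1.44  0.76] (array([-8.8, 27.4, 56.2]), array([351., -38., 246.]))
```

Back to tool-down first, to get off the joint 6 limit. Then over to the can.

>>> step_arm([
  [[7, 0, 0], [0, 0, 0], 1],
  [[14, 0, 0], [0, 0, 0], 1],
  [[21, 0, 0], [0, 0, 0], 1],
  [[28, 0, 0], [0, 0, 0], 1],
  [[35, 0, 0], [0, 0, 0], 1],
  [[42, 0, 0], [0, 0, 0], 1],
  [[49, 0, 0], [0, 0, 0], 1],
  [[56, 0, 0], [0, 0, 0], 1],
  [[59, 0, 0], [0, 0, 0], 1],
  [[59, 0, 0], [0, 0, 0], 1],
])

```text
time: 6.25
eef_pos: [0.5516, -0.3335, 0.3562]
tcp_rot: [-0.569, -0.419, 0.419, 0.57]
contact_force: [0.1, 1.3, -3.8]
opening: 0.201
```

```bash
python3 - <<'E'
from plan import *
from plant import ctrl
s=ctrl.get_state(); print(s["eef_pos"],s["qpos"].round(3) if hasattr(s["qpos"],"round") else s["qpos"],s["wrist_torque"],s["opening"])
print(rel(s,[.501,.0556,.34],mat(-80,90,1)))
E
```

```text
[ 0.55162608 -0.33347998  0.3562392 ] [-0.701  0.156  1.505 -0.     1.482 -1.969] [-0.01219401 -0.29273686 -0.06566043] 0.20092202807427692
(array([-0.1, 62.7, -0. ]), array([356.,  17., 164.]))
```

>>> step_arm([
  [[0, 4, 0], [20, 1, 9], 1],
  [[0, 11, 0], [55, 3, 25], 1],
  [[0, 18, 0], [92, 5, 42], 1],
  [[0, 25, 0], [130, 7, 60], 1],
  [[0, 32, 0], [168, 9, 77], 1],
  [[0, 39, 0], [206, 10, 95], 1],
  [[0, 46, 0], [244, 12, 112], 1],
  [[0, 53, 0], [282, 14, 130], 1],
  [[0, 59, 0], [320, 16, 147], 1],
  [[0, 63, 0], [348, 17, 160], 1],
])

```text
time: 7.08
eef_pos: [0.5006, 0.0462, 0.3411]
tcp_rot: [0.706, 0.059, -0.056, -0.704]
contact_force: [1.6, 0.6, -3.5]
opening: 0.202
```

>>> step_arm([
  [[0, 0, 0], [0, 0, 0], 1],
  [[-6, 0, 0], [0, 0, 0], 1],
  [[-13, 0, 0], [0, 0, 0], 1],
  [[-20, 0, 0], [0, 0, 0], 1],
  [[-27, 0, 0], [0, 0, 0], 1],
  [[-34, 0, 0], [0, 0, 0], 1],
  [[-40, 0, 0], [0, 0, 0], 1],
  [[-40, 0, 0], [0, 0, 0], 1],
])

```text
time: 7.75
eef_pos: [0.5, 0.0472, 0.3381]
tcp_rot: [0.903, 0.077, -0.037, -0.42]
contact_force: [-0.4, -0.3, -5.4]
opening: 0.197
```

```bash
python3 - <<'E'
from plan import *
from plant import ctrl
s=ctrl.get_state(); print(s["eef_pos"],s["qpos"].round(3),s["wrist_torque"],s["opening"])
print(rel(s,[.501,.0556,.34],mat(-80,22,1)))
E
```

```text
[0.50000503 0.04724985 0.33808699] [ 0.213 -0.105  1.909 -0.709  1.421  0.18 ] [ 0.49189442  0.1695771  -0.04438077] 0.19666301441759768
(array([-27.9,   0. ,  -0.2]), array([ 2., -7.,  5.]))
```

>>> step_arm([
  [[-6, 0, 0], [2, -7, 5], 1],
  [[-13, 0, 0], [2, -7, 5], 1],
  [[-20, 0, 0], [2, -7, 5], 1],
  [[-26, 0, 0], [2, -7, 5], 1],
  [[-28, 0, 0], [2, -7, 5], 1],
  [[-28, 0, 0], [2, -7, 5], 1],
  [[-28, 0, 0], [2, -7, 5], 1],
])

```text
time: 8.33
eef_pos: [0.5023, 0.0539, 0.3438]
tcp_rot: [0.978, 0.082, -0.014, -0.192]
contact_force: [-0.3, 0.2, -3.5]
opening: 0.195
```

```bash
python3 - <<'E'
from plan import *
from plant import ctrl,viewer
s=ctrl.get_state(); print(s["eef_pos"],s["qpos"].round(3),s["contact_force"],s["wrist_torque"],s["opening"])
print(Ro.from_quat(s["tcp_rot"]).as_matrix().round(3))
V=[]
for n,(a,b,c,d) in{"scene":(60,230,300,500),"top":(120,300,190,370)}.items():
    im,dd=viewer.read_camera(n); c_=viewer.calibration(n); np.savez(n+"4.npz",im=im,d=dd,**c_)
    V.append(cv2.resize(cv2.convertScaleAbs(im[a:b,c:d,::-1],alpha=1.5),(400,400*(b-a)//(d-c))))
hh=min(v.shape[0] for v in V); cv2.imwrite("pics/p4.png",np.hstack([v[:hh] for v in V]))
R=Ro.from_quat(s["tcp_rot"]).as_matrix(); g=s["eef_pos"]-R[:,1]*.019; a=-R[:,2]
print("axis",a.round(3), "foot pred",(g-a*.147).round(4), "tip",(g+a*.043).round(4))
for n in("scene","top"):
    f=load(n+"4.npz"); print(n,"foot px",proj(f,g-a*.147).round(1),"tip px",proj(f,g+a*.043).round(1),"rim",proj(f,[.4915,.1095,.145]).round(1))
E
```

```text
[0.50228677 0.05385999 0.34380162] [ 0.359  0.034  1.943 -1.142  1.582  0.45 ] [-0.32267114  0.18788886 -3.46040806] [ 0.81010953  0.16453751 -0.02444925] 0.1947497404729477
[[ 0.986  0.155 -0.06 ]
 [ 0.166 -0.913  0.373]
 [ 0.003 -0.377 -0.926]]
axis [ 0.06  -0.373  0.926] foot pred [0.4906 0.126  0.2148] tip [0.5019 0.0552 0.3908]
scene foot px [400.9 151.3] tip px [382.5  96.2] rim [391.5 170.2]
top foot px [248.4 212.7] tip px [266.8 194.5] rim [256.8 216.3]
```

View pics/p4.png

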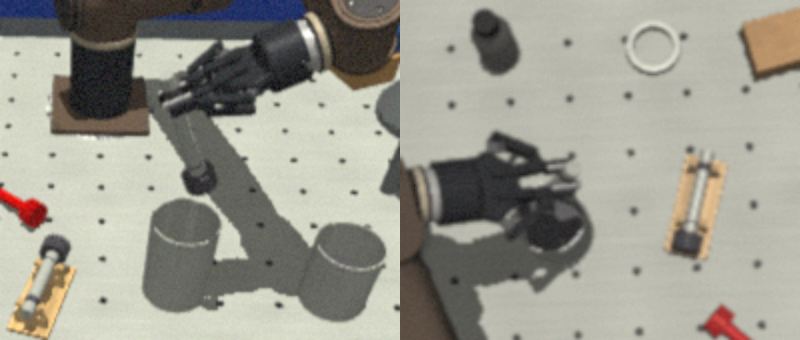

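```bash
python3 - <<'E'
from h import *
for n in("top","scene"):
    f=load(n+"0.npz"); P=cloud(f).reshape(-1,3)
    for nm,c in(("tall",(.4915,.1095)),("low",(.5015,.35))):
        q=P[(np.hypot(P[:,0]-c[0],P[:,1]-c[1])<.036)&(P[:,2]>0.005)]
        print(n,nm,len(q),np.percentile(q[:,2],[1,5,25,50,75,95]).round(4) if len(q) else "")
E
```

```text
top tall 360 [0.0369 0.0397 0.0434 0.0457 0.0482 0.0524]
top low 348 [0.0368 0.0405 0.045  0.0471 0.0503 0.0538]
scene tall 0 
scene low 11 [0.0484 0.0486 0.0489 0.0492 0.0514 0.053 ]
```

>>> step_arm([
  [[0, 0, 0], [0, 6, 14], 1],
  [[0, 0, 0], [0, 11, 28], 1],
  [[0, 0, 0], [0, 17, 42], 1],
  [[0, 0, 0], [0, 23, 56], 1],
  [[0, 0, 0], [0, 28, 69], 1],
  [[0, 0, 0], [0, 34, 83], 1],
  [[0, 0, 0], [0, 40, 97], 1],
  [[0, 0, 0], [0, 44, 109], 1],
  [[0, 0, 0], [0, 48, 117], 1],
  [[0, 0, 0], [0, 49, 120], 1],
], newtons=50)

```text
time: 9.27
eef_pos: [0.5027, 0.0537, 0.2136]
tcp_rot: [0.978, 0.082, -0.014, -0.191]
contact_force: [-0.4, 0.1, -3.7]
opening: 0.196
```

>>> step_arm([
  [[0, 0, 0], [0, 1, 2], 1],
  [[0, 0, 0], [0, 2, 4], 1],
])

```text
time: 9.43
eef_pos: [0.5036, 0.0538, 0.2111]
tcp_rot: [0.978, 0.083, -0.013, -0.19]
contact_force: [0.1, 0.9, -3.4]
opening: 0.199
```

```bash
cat > st.py <<'E'
from plan import *
from plant import ctrl
s=ctrl.get_state(); R=Ro.from_quat(s["tcp_rot"]).as_matrix(); g=s["eef_pos"]-R[:,1]*.019
import sys
G=float(sys.argv[1]) if len(sys.argv)>1 else .147
print(s["time"],s["eef_pos"].round(4),"F",s["contact_force"].round(2),"T",s["wrist_torque"].round(3),"foot",(g+R[:,2]*G).round(4),"dn",(R.T@[0,0,-1]).round(3),"op",round(s["opening"],3),s["qpos"].round(2))
E
python3 st.py
```

```text
9.4333 [0.5036 0.0538 0.2111] F [ 0.11  0.86 -3.41] T [ 0.795  0.183 -0.003] foot [0.4923 0.1256 0.082 ] dn [-0.007  0.375  0.927] op 0.199 [ 0.36  0.22  2.02 -1.16  1.48  0.69]
```

>>> step_arm([
  [[0, 0, 0], [0, 1, 3], 1],
  [[0, 0, 0], [0, 2, 5], 1],
  [[0, 0, 0], [0, 3, 8], 1],
  [[0, 0, 0], [0, 4, 10], 1],
  [[0, 0, 0], [0, 5, 12], 1],
  [[0, 0, 0], [0, 6, 15], 1],
])

```text
time: 9.93
eef_pos: [0.5033, 0.0538, 0.1944]
tcp_rot: [0.978, 0.083, -0.013, -0.19]
contact_force: [-0.3, 0.9, -3.6]
opening: 0.196
```

>>> step_arm([
  [[0, 0, 0], [0, 0.7, 1.5], 1],
  [[0, 0, 0], [0, 1.2, 3], 1],
])

```text
time: 10.1
eef_pos: [0.5031, 0.0538, 0.1908]
tcp_rot: [0.978, 0.083, -0.014, -0.19]
contact_force: [-0.6, -1.3, -3.5]
opening: 0.196
```

```bash
python3 st.py
```

```text
10.1 [0.5031 0.0538 0.1908] F [-0.6  -1.31 -3.54] T [0.86  0.18  0.008] foot [0.4916 0.1256 0.0616] dn [-0.005  0.375  0.927] op 0.196 [ 0.36  0.25  2.02 -1.16  1.46  0.72]
```

>>> step_arm([
  [[0, 0, 0], [0, 0.4, 1], 1],
  [[0, 0, 0], [0, 0.8, 2], 1],
])

```text
time: 10.27
eef_pos: [0.5032, 0.0538, 0.1889]
tcp_rot: [0.978, 0.083, -0.013, -0.19]
contact_force: [-0.7, -0.0, -3.2]
opening: 0.196
```

>>> step_arm([
  [[0, 0, 0], [0, 0.4, 1], 1],
  [[0, 0, 0], [0, 0.8, 2], 1],
])

```text
time: 10.43
eef_pos: [0.5032, 0.0539, 0.1868]
tcp_rot: [0.978, 0.083, -0.013, -0.19]
contact_force: [-0.1, 0.3, -3.5]
opening: 0.195
```

>>> step_arm([
  [[0, 0, 0], [0, 0.4, 1], 1],
  [[0, 0, 0], [0, 0.8, 2], 1],
])

```text
time: 10.6
eef_pos: [0.5033, 0.0537, 0.1854]
tcp_rot: [0.978, 0.083, -0.013, -0.189]
contact_force: [-1.1, -1.6, 0.8]
opening: 0.195
```

>>> step_arm([
  [[0, 0, 0], [0, 0.4, 1], 1],
])

```text
time: 10.68
eef_pos: [0.5035, 0.0535, 0.1853]
tcp_rot: [0.979, 0.082, -0.013, -0.189]
contact_force: [-0.7, -2.1, 3.5]
opening: 0.195
```

>>> step_arm([
  [[0, 0, 0], [0, 0.4, 1], 1],
])

```text
time: 10.77
eef_pos: [0.5038, 0.0534, 0.1851]
tcp_rot: [0.979, 0.082, -0.012, -0.188]
contact_force: [-1.9, -1.8, 7.3]
opening: 0.2
```

```bash
cat > piv.py <<'E'
from plan import *
from plant import ctrl
import h,sys
h.PK=refit(); s=ctrl.get_state()
R=Ro.from_quat(s["tcp_rot"]).as_matrix(); G=float(sys.argv[1]); zE=float(sys.argv[2])
g=s["eef_pos"]-R[:,1]*.019; foot=g+R[:,2]*G
az=np.degrees(np.arctan2(R[1,1],R[0,1])); lean=np.degrees(np.arcsin(-R[2,1])); print("az",az,"lean",lean,"foot",foot)
u=np.array([np.cos(np.radians(az)),np.sin(np.radians(az)),0])
E=foot+.022*(np.cos(np.radians(lean))*u-np.array([0,0,np.sin(np.radians(lean))])); print("E",E); E[2]=zE
q=s["qpos"]
for l in [float(x) for x in sys.argv[3:]]:
    c,sn=np.cos(np.radians(l)),np.sin(np.radians(l))
    ft=E-.022*(c*u-np.array([0,0,sn])); ax=u*sn+np.array([0,0,c]); ap=u*c-np.array([0,0,sn])
    p=ft+ax*G+ap*.019; k=ik(p,mat(az,l,1),[q]); q=k[1]
    print(l,bool(k[0][0]),round(k[0][1],2),q.round(2),"foot",ft.round(4),*rel(s,p,mat(az,l,1)), (R.T@(p-s["eef_pos"])*1000).round(1))
E
python3 piv.py .147 .0505 22 16 10 6 3
```

```text
az -80.29488956480562 lean 21.68349672723837 foot [0.49275316 0.12453428 0.05556918]
E [0.49619943 0.10438359 0.04744064]
22.0 True 0.37 [ 0.36  0.26  2.02 -1.16  1.46  0.72] foot [0.4928 0.1245 0.0587] [ 0.3 -0.4  0. ] [ 1. -0. -3.] [ 1.1 -0.3 -2.9]
16.0 True 0.32 [ 0.4   0.31  2.   -1.21  1.55  0.77] foot [0.4926 0.1252 0.0566] [-5.7 -0.4 -0. ] [  1. -16.  -2.] [  1.1 -15.7  -1.8]
10.0 True 0.27 [ 0.43  0.36  1.98 -1.26  1.63  0.81] foot [0.4925 0.1257 0.0543] [-11.7  -0.4  -0. ] [  1. -31.   1.] [  1.1 -30.8   0.8]
6.0 True 0.24 [ 0.46  0.4   1.97 -1.29  1.69  0.83] foot [0.4925 0.1259 0.0528] [-15.7  -0.4  -0.1] [  1. -41.   3.] [  1.  -40.8   3.4]
3.0 True 0.22 [ 0.47  0.43  1.96 -1.31  1.74  0.85] foot [0.4925 0.126  0.0517] [-18.7  -0.4  -0.1] [  1. -48.   6.] [  1.  -48.1   5.9]
```

>>> step_arm([
  [[0, 0, 0], [0, -1, -3], 1],
  [[0, 0, 0], [0, -2, -5], 1],
  [[-3, 0, 0], [0, -9, -5], 1],
  [[-6, 0, 0], [0, -17, -4], 1],
  [[-9, 0, 0], [0, -25, -3], 1],
  [[-12, 0, 0], [0, -33, -2], 1],
  [[-16, 0, 0], [0, -42, 1], 1],
  [[-19, 0, 0], [0, -50, 3], 1],
  [[-19, 0, 0], [0, -50, 3], 1],
])

```text
time: 11.52
eef_pos: [0.4944, 0.1014, 0.1956]
tcp_rot: [0.996, 0.085, -0.002, -0.027]
contact_force: [-0.9, -0.0, -4.1]
opening: 0.196
```

```bash
python3 st.py
```

```text
11.5167 [0.4944 0.1014 0.1956] F [-0.87 -0.03 -4.07] T [ 1.07   0.226 -0.056] foot [0.49   0.1279 0.0498] dn [-0.001  0.054  0.999] op 0.196 [ 0.48  0.43  1.96 -1.31  1.74  0.85]
```

>>> step_arm([
  [[0, 0, 0], [0, 0, 1], 1],
  [[0, 0, 0], [0, 0, 1], 1],
])

```text
time: 11.68
eef_pos: [0.4953, 0.1005, 0.197]
tcp_rot: [0.996, 0.084, 0.0, -0.027]
contact_force: [-0.1, -0.1, -3.3]
opening: 0.198
```

>>> step_arm([
  [[0, 0, 0], [0, 0, 1], 1],
  [[0, 0, 0], [0, 0, 1], 1],
])

```text
time: 11.85
eef_pos: [0.4954, 0.1004, 0.1968]
tcp_rot: [0.996, 0.083, 0.001, -0.027]
contact_force: [-0.7, -0.6, -3.3]
opening: 0.196
```

>>> step_arm([
  [[0, 0, 0], [0, 0, 1], 1],
  [[0, 0, 0], [0, 0, 1], 1],
])

```text
time: 12.02
eef_pos: [0.4952, 0.1006, 0.1957]
tcp_rot: [0.996, 0.084, 0.001, -0.027]
contact_force: [-0.9, 0.1, -3.8]
opening: 0.199
```

>>> step_arm([
  [[0, 0, 0], [0, 0, 1], 1],
  [[0, 0, 0], [0, 0, 1], 1],
])

```text
time: 12.18
eef_pos: [0.4952, 0.1008, 0.1945]
tcp_rot: [0.996, 0.084, 0.001, -0.026]
contact_force: [-0.7, -0.4, -4.4]
opening: 0.196
```

>>> step_arm([
  [[0, 0, 0], [0, 0, 1], 1],
  [[0, 0, 0], [0, 0, 1], 1],
])

```text
time: 12.35
eef_pos: [0.4952, 0.101, 0.1944]
tcp_rot: [0.996, 0.083, 0.001, -0.025]
contact_force: [-1.4, 0.6, -0.3]
opening: 0.2
```

>>> step_arm([
  [[0, 0, 0], [0, 0, 1], 1],
  [[0, 0, 0], [0, 0, 1], 1],
])

```text
time: 12.52
eef_pos: [0.4954, 0.1012, 0.1943]
tcp_rot: [0.996, 0.083, 0.002, -0.025]
contact_force: [-2.0, 0.2, 5.8]
opening: 0.2
```

>>> step_arm([
  [[0, 0, 0], [0, 0, -1.3], 1],
  [[0, 0, 0], [0, 0, -1.3], 1],
  [[0, 0, 0], [0, 0, -1.3], 0.75],
  [[0, 0, 0], [0, 0, -1.3], 0.7],
  [[0, 0, 0], [0, 0, -1.3], 0.6],
  [[0, 0, 0], [0, 0, -1.3], 0.4],
  [[0, 0, 0], [0, 0, -1.3], 0.1],
  [[0, 0, 0], [0, 0, -1.3], 0],
  [[0, 0, 0], [0, 0, -1.3], 0],
  [[0, 0, 0], [0, 0, -1.3], 0],
], newtons=30)

```text
time: 13.35
eef_pos: [0.4952, 0.1009, 0.1937]
tcp_rot: [0.996, 0.084, 0.0, -0.026]
contact_force: [-0.0, 0.1, 0.4]
opening: 0.993
```

```bash
python3 st.py; cat > look.py <<'E'
import sys
from h import *
from plant import viewer
tag=sys.argv[1]; V=[]
for n,(a,b,c,d) in{"scene":(60,230,300,500),"top":(120,290,130,330)}.items():
    im,dd=viewer.read_camera(n); c_=viewer.calibration(n); np.savez(n+tag+".npz",im=im,d=dd,**c_)
    V.append(cv2.resize(cv2.convertScaleAbs(im[a:b,c:d,::-1],alpha=1.5),(400,340)))
cv2.imwrite(f"pics/p{tag}.png",np.hstack(V))
E
python3 look.py 5
```

```text
13.35 [0.4952 0.1009 0.1937] F [-0.02  0.07  0.36] T [0.428 0.114 0.018] foot [0.4915 0.1273 0.0479] dn [-0.005  0.053  0.999] op 0.993 [ 0.47  0.44  1.96 -1.31  1.74  0.86]
```

View pics/p5.png

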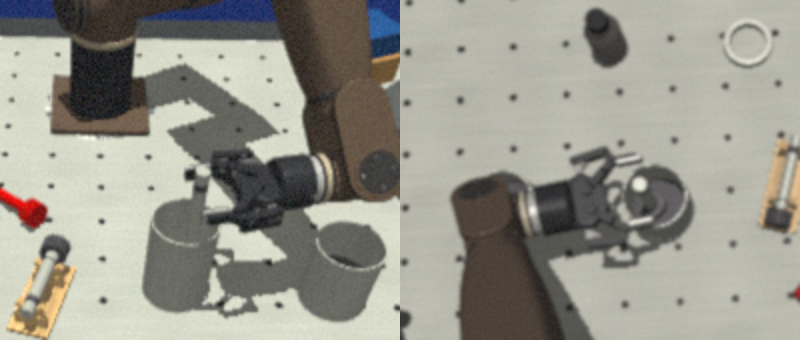

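The scene view shows the stem standing upright in the tall can at about crop (203,180). The jaws are open around it, and the top view shows the tip inside the can outline. Retracting straight back.

>>> step_arm([
  [[0, 0, 0], [0, -8, 0], 0],
  [[0, 0, 0], [0, -25, 0], 0],
  [[0, 0, 0], [0, -45, 0], 0],
  [[0, 0, 0], [0, -70, 0], 0],
  [[0, 0, 0], [0, -95, -5], 0],
  [[0, 0, 0], [0, -110, -30], 0],
  [[0, 0, 0], [0, -115, -65], 0],
  [[0, 0, 0], [0, -115, -100], 0],
  [[0, 0, 0], [0, -115, -135], 0],
])

```text
time: 14.2
eef_pos: [0.4761, 0.208, 0.3358]
tcp_rot: [0.996, 0.084, -0.0, -0.026]
contact_force: [0.8, 1.5, 0.7]
opening: 0.999
```

```bash
python3 st.py; python3 - <<'E'
from plan import *
from plant import ctrl
import h
h.PK=refit(); s=ctrl.get_state(); u=np.array([np.cos(np.radians(-16)),np.sin(np.radians(-16))])
e=np.array([.5923,-.1175]); g=e-u*.041
print(g)
for nm,p,R in(("hi",[.49,.18,.33],mat(-80,90,1)),("mid",[.48,.03,.33],mat(-50,90,1)),("above",[*g,.2],mat(-16,90,1)),):
    k=ik(np.array(p),R,[s["qpos"],[.1,0,1.9,0,1.2,-1]]); print(nm,k[0],k[1].round(2),rel(s,p,R))
E
```

```text
14.2 [0.4761 0.208  0.3358] F [0.8  1.46 0.67] T [0.433 0.088 0.03 ] foot [0.4722 0.2344 0.19  ] dn [-0.004  0.052  0.999] op 0.999 [ 0.65  0.32  1.79 -1.26  1.95  0.62]
[ 0.55288827 -0.10619887]
hi (np.True_, np.float64(0.6509519338616219)) [ 0.16 -0.12  1.83 -0.    1.43 -0.02] (array([87. , -0.4, -0. ]), array([ 9., 30.,  4.]))
mid (np.True_, np.float64(0.5649079940928738)) [-0.15 -0.22  1.92 -0.    1.44 -0.85] (array([ 84.9, -24.4, -22.8]), array([-26., 176.,  -3.]))
above (np.True_, np.float64(0.5953312350897404)) [-0.37  0.07  1.88 -0.    1.19 -1.66] (array([ 77.1, -51.2, -48.2]), array([ 22., 329., 119.]))
```

>>> step_arm([
  [[7, 0, 0], [0, 0, 0], 0],
  [[14, 0, 0], [0, 0, 0], 0],
  [[21, 0, 0], [0, 0, 0], 0],
  [[28, 0, 0], [0, 0, 0], 0],
  [[35, 0, 0], [0, 0, 0], 0],
  [[42, 0, 0], [0, 0, 0], 0],
  [[49, 0, 0], [0, 0, 0], 0],
  [[56, 0, 0], [0, 0, 0], 0],
  [[63, 0, 0], [0, 0, 0], 0],
  [[70, 0, 0], [0, 0, 0], 0],
])

```text
time: 15.03
eef_pos: [0.4764, 0.2081, 0.336]
tcp_rot: [0.799, 0.07, -0.047, -0.596]
contact_force: [0.6, -0.4, -0.3]
opening: 1.003
```

>>> step_arm([
  [[7, 0, 0], [0, 0, 0], 0],
  [[14, 0, 0], [0, 0, 0], 0],
  [[17, 0, 0], [0, 0, 0], 0],
  [[17, 0, 0], [0, 0, 0], 0],
])

```text
time: 15.37
eef_pos: [0.4767, 0.2057, 0.3353]
tcp_rot: [-0.704, -0.06, 0.056, 0.705]
contact_force: [0.4, -0.1, -0.4]
opening: 0.998
```

```bash
python3 - <<'E'
from plan import *
from plant import ctrl
s=ctrl.get_state(); print(s["eef_pos"],s["qpos"].round(2),Ro.from_quat(s["tcp_rot"]).as_matrix().round(2).tolist())
print(rel(s,[.50,.0,.33],mat(-40,90,1)),rel(s,[.552,-.106,.2],mat(-16,90,1)))
E
```

```text
[0.4767202  0.20566792 0.33526094] [ 0.21 -0.13  1.83  0.    1.43  0.05] [[0.99, 0.01, -0.16], [0.16, 0.0, 0.99], [0.01, -1.0, 0.0]]
(array([  0.1, -40.6,   0.3]), array([ -11.,    5., -207.])) (array([  0.1, -64.6,   0.3]), array([  22.,  135., -320.]))
```

>>> step_arm([
  [[0, -6, 0], [2, 0, -32], 0],
  [[0, -13, 0], [4, 0, -68], 0],
  [[0, -20, 0], [7, 0, -104], 0],
  [[0, -27, 0], [9, 0, -140], 0],
  [[0, -34, 0], [12, 0, -176], 0],
  [[0, -41, 0], [14, 5, -212], 0],
  [[0, -48, 0], [17, 25, -245], 0],
  [[0, -55, 0], [19, 50, -275], 0],
  [[0, -61, 0], [21, 80, -300], 0],
  [[0, -65, 0], [22, 110, -318], 0],
])

```text
time: 16.2
eef_pos: [0.5525, -0.1043, 0.2239]
tcp_rot: [0.563, 0.431, -0.429, -0.56]
contact_force: [0.4, 0.5, -0.7]
opening: 0.999
```

>>> step_arm([
  [[0, 0, 0], [0, 25, 0], 0],
  [[0, 0, 0], [0, 25, 0], 0],
])

```text
time: 16.37
eef_pos: [0.5484, -0.1016, 0.1925]
tcp_rot: [-0.56, -0.427, 0.43, 0.566]
contact_force: [-1.5, 0.7, -1.4]
opening: 0.997
```

```bash
python3 - <<'E'
from h import *
from plant import ctrl,viewer
s=ctrl.get_state(); print(s["eef_pos"],s["qpos"].round(2)); R=Ro.from_quat(s["tcp_rot"]).as_matrix(); print("az",np.degrees(np.arctan2(-R[0,0],R[1,0])))
c=viewer.calibration("wrist")
im,d=viewer.read_camera("wrist")
np.savez("w6.npz",im=im,d=d,**c); cv2.imwrite("pics/w6.png",im[:,:,::-1])
f=load("w6.npz"); P=cloud(f); H=cv2.cvtColor(f["im"],cv2.COLOR_RGB2HSV)
q=P.reshape(-1,3); m=(q[:,2]>.052)&(q[:,2]<.066)&(H.reshape(-1,3)[:,1]<60)&(abs(q[:,0]-.52)<.1)&(abs(q[:,1]+.1)<.06); q=q[m]
mu=q[:,:2].mean(0); V=np.linalg.svd(q[:,:2]-mu)[2][0]; V*=np.sign(V[0]); t=(q[:,:2]-mu)@V
print(len(q),mu.round(4),np.degrees(np.arctan2(V[1],V[0])).round(2),"end",(mu+V*t.max()).round(4),t.min())
E
```

```text
[ 0.54838266 -0.10160376  0.19249561] [-0.37  0.07  1.9   0.    1.18 -1.67]
az -15.42840583183732
4011 [ 0.5194 -0.0937] -15.88 end [ 0.593  -0.1147] -0.07371984071109326
```

View pics/w6.png

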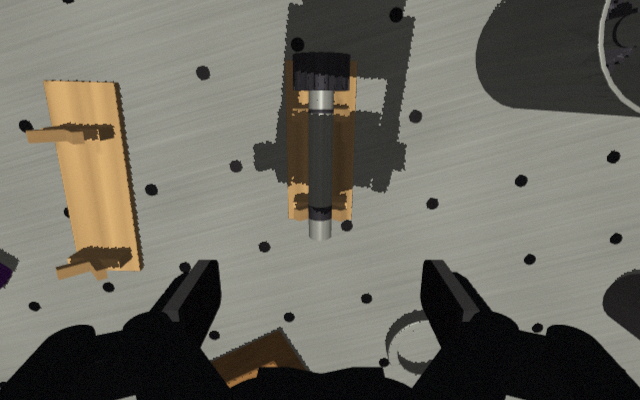

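>>> step_arm([
  [[0, -0.5, 0], [0, 35, -3], 0],
  [[0, -0.5, 0], [0, 70, -3], 0],
  [[0, -0.5, 0], [0, 105, -3], 0],
  [[0, -0.5, 0], [0, 120, -3], 0],
  [[0, -0.5, 0], [0, 120, -3], 0],
  [[0, -0.5, 0], [0, 120, -3], 0],
])

```text
time: 16.92
eef_pos: [0.5565, -0.1027, 0.0812]
tcp_rot: [0.562, 0.433, -0.43, -0.559]
contact_force: [0.0, 0.1, 0.9]
opening: 1.003
```

```bash
python3 - <<'E'
from plan import *
from plant import ctrl
s=ctrl.get_state(); print(s["eef_pos"],s["qpos"].round(2))
p=[.5516,-.1029,.0325]; print(rel(s,p,mat(-15.9,90,1)))
E
```

```text
[ 0.55648826 -0.10266108  0.08117745] [-0.36  0.22  1.96  0.    0.96 -1.68]
(array([0.3, 1.1, 0.1]), array([-2., 49.,  5.]))
```

>>> step_arm([
  [[0, 1, 0], [-2, 20, 5], 0],
  [[0, 1, 0], [-2, 40, 5], 0],
  [[0, 1, 0], [-2, 49, 5], 0],
  [[0, 1, 0], [-2, 49, 5], 0],
  [[0, 1, 0], [-2, 49, 5], 0],
])

```text
time: 17.33
eef_pos: [0.5517, -0.1042, 0.0325]
tcp_rot: [0.566, 0.428, -0.424, -0.563]
contact_force: [0.2, -0.4, 0.4]
opening: 1.0
```

```bash
python3 - <<'E'
from plan import *
from plant import ctrl
s=ctrl.get_state(); print(s["eef_pos"],s["qpos"].round(2))
p=[.5516,-.1029,.0325]; print(rel(s,p,mat(-15.9,90,1)))
E
```

```text
[ 0.55172024 -0.10418989  0.03253818] [-0.37  0.29  1.98  0.    0.87 -1.66]
(array([0.4, 0. , 0.1]), array([1., 0., 0.]))
```

>>> step_arm([
  [[0, 0, 0], [1, 0, 0], 0.4],
  [[0, 0, 0], [1, 0, 0], 1],
  [[0, 0, 0], [1, 0, 0], 1],
  [[0, 0, 0], [1, 0, 0], 1],
  [[0, 0, 0], [1, 0, 0], 1],
  [[0, 0, 0], [1, 0, 0], 1],
  [[0, 0, 0], [1, 0, 0], 1],
  [[0, 0, 0], [1, 0, 0], 1],
], newtons=110)

```text
time: 18.0
eef_pos: [0.551, -0.1024, 0.0313]
tcp_rot: [0.565, 0.428, -0.424, -0.564]
contact_force: [0.1, 4.1, 5.0]
opening: 0.202
```

>>> step_arm([
  [[0, 0, 0], [0, -10, 0], 1],
  [[0, 0, 0], [0, -35, 0], 1],
  [[0, 0, 0], [0, -70, 0], 1],
  [[0, 0, 0], [0, -110, 0], 1],
  [[0, 0, 0], [0, -150, 0], 1],
  [[0, 0, 0], [0, -190, 0], 1],
  [[0, 0, 0], [0, -230, 0], 1],
  [[0, 0, 0], [0, -270, 0], 1],
  [[0, 0, 0], [0, -300, 0], 1],
  [[0, 0, 0], [0, -300, 0], 1],
])

```text
time: 18.83
eef_pos: [0.5512, -0.1049, 0.3395]
tcp_rot: [0.57, 0.43, -0.422, -0.559]
contact_force: [0.8, -0.6, -1.4]
opening: 0.202
```

```bash
python3 st.py .107; python3 - <<'E'
from plan import *
from plant import ctrl
import h
h.PK=refit(); s=ctrl.get_state(); L=(.5015,.35)
for nm,p,R in(("mid",[.50,.12,.36],mat(-60,90,1)),("over",[.52,.29,.36],mat(-80,90,1)),("tilt",[.52,.29,.36],mat(-80,50,1)),
  ("H",*pose(L,-80,20,-.015,.2,.107,1)),("F",*pose(L,-80,20,-.015,.05,.107,1)),("F3",*pose(L,-80,3,-.015,.048,.107,1))):
    k=ik(np.array(p),R,[s["qpos"],[.3,0.3,1.7,-.8,1.5,.5]]); print(nm,k[0],k[1].round(2),np.round(p,3),rel(s,p,R))
P=cloud(load("top0.npz")).reshape(-1,3); q=P[(P[:,1]>.5)&(P[:,1]<.85)&(P[:,0]>.25)&(P[:,0]<.6)&(P[:,2]<.2)]; print("tray z",np.percentile(q[:,2],[50,90,99,100]),q[q[:,2]>.05][:,:2].min(0),q[q[:,2]>.05][:,:2].max(0))
E
```

```text
18.8333 [ 0.5512 -0.1049  0.3395] F [ 0.76 -0.62 -1.44] T [-0.058 -0.21  -0.033] foot [ 0.448  -0.0755  0.3564] dn [0.001 1.    0.019] op 0.202 [-0.37 -0.04  1.74  0.    1.42 -1.66]
mid (np.True_, np.float64(0.6778960079847425)) [ 0.04 -0.15  1.8   0.    1.49 -0.49] [0.5  0.12 0.36] (array([ 1.1, 44.1,  0.4]), array([202., -23., 111.]))
over (np.True_, np.float64(0.8584730708633364)) [ 0.34  0.04  1.62 -0.    1.48  0.16] [0.52 0.29 0.36] (array([ 1. , 64.1,  0.6]), array([371., -23., 138.]))
tilt (np.True_, np.float64(0.8948958380273799)) [ 0.59  0.22  1.53 -0.64  1.69  0.43] [0.52 0.29 0.36] (array([-34.7,  61.1,  22.9]), array([371., -23., 138.]))
H (np.True_, np.float64(0.5271714168027706)) [ 0.72  0.46  1.54 -1.    1.87  0.62] [0.508 0.311 0.294] (array([-61.2,  55.1,  39.4]), array([388.,  42., 156.]))
F (np.True_, np.float64(0.5728296941485012)) [ 0.72  0.65  1.58 -0.96  1.75  0.81] [0.508 0.311 0.144] (array([-61.2,  55.1,  39.4]), array([389., 192., 159.]))
F3 (np.True_, np.float64(0.41105576121256027)) [ 0.77  0.79  1.48 -1.12  1.97  0.81] [0.503 0.341 0.154] (array([-76.1,  50.3,  48.6]), array([415., 182., 172.]))
tray z [0.00565587 0.09543608 0.10956948 0.17403143] [0.25003888 0.50091128] [0.59992724 0.82299444]
```

```bash
python3 - <<'E'
from h import *
f=load("top0.npz")
for u,v in((110,247),(130,308),(120,277),(35,275)): print(u,v,ray(f,u,v,.1).round(3))
P=cloud(f).reshape(-1,3); 
m=(P[:,2]>.03)&(P[:,2]<.2)&(P[:,0]>.36)&(P[:,0]<.62)&(P[:,1]>.42)&(P[:,1]<.75)
for y in np.arange(.42,.75,.03):
    q=P[m&(abs(P[:,1]-y)<.015)]
    print(y.round(2),len(q),q.max(0).round(3) if len(q) else "")
E
```

```text
110 247 [0.428 0.571 0.1  ]
130 308 [0.239 0.506 0.1  ]
120 277 [0.334 0.538 0.1  ]
35 275 [0.355 0.798 0.1  ]
0.42 0 
0.45 0 
0.48 0 
0.51 0 
0.54 62 [0.437 0.555 0.111]
0.57 311 [0.443 0.583 0.116]
0.6 79 [0.423 0.615 0.113]
0.63 105 [0.618 0.645 0.111]
0.66 309 [0.62  0.675 0.148]
0.69 456 [0.62  0.705 0.18 ]
0.72 236 [0.62  0.735 0.175]
0.75 77 [0.619 0.75  0.11 ]
```

>>> step_arm([
  [[0, 4, 0], [20, -5, 6], 1],
  [[0, 11, 0], [56, -15, 20], 1],
  [[0, 18, 0], [92, -23, 35], 1],
  [[0, 25, 0], [128, -23, 50], 1],
  [[0, 32, 0], [164, -23, 64], 1],
  [[0, 39, 0], [200, -23, 79], 1],
  [[0, 46, 0], [236, -23, 93], 1],
  [[0, 53, 0], [272, -23, 107], 1],
  [[0, 60, 0], [308, -23, 120], 1],
  [[0, 64, 0], [342, -23, 130], 1],
])

```text
time: 19.67
eef_pos: [0.5165, 0.2568, 0.3512]
tcp_rot: [0.705, 0.066, -0.065, -0.703]
contact_force: [1.2, 0.7, -3.3]
opening: 0.204
```

```bash
python3 st.py .107; python3 - <<'E'
from plan import *
from plant import ctrl
s=ctrl.get_state()
print(rel(s,[.51,.30,.35],mat(-80,90,1)),rel(s,[.508,.311,.34],mat(-80,20,1)))
E
```

```text
19.6667 [0.5165 0.2568 0.3512] F [ 1.16  0.74 -3.29] T [-0.189 -0.074 -0.01 ] foot [0.4967 0.362  0.3699] dn [-0.001  1.     0.003] op 0.204 [ 0.29  0.    1.68 -0.    1.46  0.1 ]
(array([0.2, 0.7, 0.1]), array([ 2.,  1., 44.])) (array([-69.8,   0.5,   0.5]), array([ 2., 11., 55.]))
```

```bash
python3 - <<'E'
from plan import *
from plant import ctrl
import h
h.PK=refit(); s=ctrl.get_state(); L=(.5015,.35)
for nm,p,R in(("ov",[.5015,.31,.35],mat(-90,90,1)),("H",*pose(L,-90,20,-.015,.23,.107,1)),("F",*pose(L,-90,20,-.015,.05,.107,1)),("F8",*pose(L,-90,8,-.015,.048,.107,1))):
    k=ik(np.array(p),R,[s["qpos"],[.3,0.3,1.7,-.8,1.5,.5]]); print(nm,k[0],k[1].round(2),np.round(p,3),rel(s,p,R))
E
```

```text
ov (np.True_, np.float64(0.8303968482786703)) [ 0.38  0.03  1.65 -0.    1.46  0.38] [0.501 0.31  0.35 ] (array([ 0.1, 10.7,  0.1]), array([-5.,  1., 55.]))
H (np.True_, np.float64(0.5930710326678261)) [ 0.69  0.48  1.45 -0.94  2.02  0.64] [0.501 0.311 0.324] (array([-69.6,   9.2,   6.6]), array([-5., 27., 56.]))
F (np.True_, np.float64(0.6732076659240221)) [ 0.69  0.69  1.51 -0.86  1.86  0.86] [0.501 0.311 0.144] (array([-69.6,   9.2,   6.6]), array([ -5., 207.,  56.]))
F8 (np.True_, np.float64(0.5607021758674707)) [ 0.72  0.8   1.43 -0.97  2.02  0.85] [0.501 0.331 0.151] (array([-81.6,   8.7,   7.7]), array([ -1., 200.,  76.]))
```

>>> step_arm([
  [[-7, 1, 0.7], [-1, 3, 6], 1],
  [[-14, 1.9, 1.3], [-1, 6, 12], 1],
  [[-21, 2.8, 2], [-2, 8, 18], 1],
  [[-28, 3.7, 2.7], [-2, 11, 24], 1],
  [[-35, 4.6, 3.3], [-3, 14, 30], 1],
  [[-42, 5.6, 4], [-3, 17, 36], 1],
  [[-49, 6.5, 4.7], [-4, 20, 42], 1],
  [[-56, 7.4, 5.3], [-4, 22, 48], 1],
  [[-63, 8.3, 6], [-5, 25, 53], 1],
  [[-69.6, 9.2, 6.6], [-5, 27, 56], 1],
])

```text
time: 20.5
eef_pos: [0.5018, 0.3107, 0.324]
tcp_rot: [0.985, 0.004, -0.001, -0.172]
contact_force: [0.6, -0.1, -3.5]
opening: 0.201
```

>>> step_arm([
  [[0, 0, 0], [0, 0, 0], 1],
  [[0, 0, 0], [0, 0, 0], 1],
])

```text
time: 20.67
eef_pos: [0.502, 0.3099, 0.3223]
tcp_rot: [0.985, 0.003, -0.003, -0.175]
contact_force: [-0.7, -0.2, -2.4]
opening: 0.201
```

```bash
python3 st.py .107; python3 look.py 7; python3 - <<'E'
from h import *
from plant import ctrl
s=ctrl.get_state(); R=Ro.from_quat(s["tcp_rot"]).as_matrix(); g=s["eef_pos"]-R[:,1]*.019
for n,(a,c) in{"scene":(60,300),"top":(120,130)}.items():
    f=load(n+"7.npz"); print(n,((proj(f,g+R[:,2]*.107)-[c,a])*2).round(), ((proj(f,g-R[:,2]*.043)-[c,a])*2).round())
E
```

```text
20.6667 [0.502  0.3099 0.3223] F [-0.74 -0.21 -2.35] T [0.812 0.037 0.031] foot [0.5011 0.3645 0.2283] dn [0.004 0.344 0.939] op 0.201 [ 0.69  0.48  1.46 -0.94  2.02  0.64]
scene [386. 182.] [381.  89.]
top [ 69. 184.] [ 78. 162.]
```

View pics/p7.png

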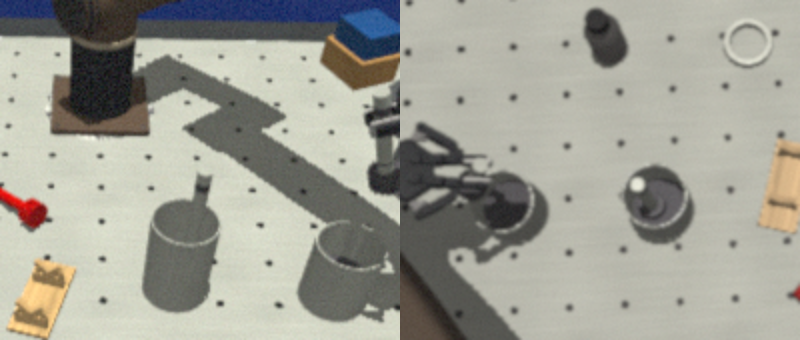

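```bash
python3 - <<'E'
from plan import *
from plant import ctrl
import h
h.PK=refit(); s=ctrl.get_state(); L=(.5015,.35)
for zf in(.2,.12,.07,.05):
    p,R=pose(L,-90,5,-.015,zf,.107,1)
    k=ik(np.array(p),R,[s["qpos"]]); w,_=fk(k[1]); print(zf,k[0],k[1].round(2),np.round(p,3),rel(s,p,R))
E
```

```text
0.2 (np.True_, np.float64(0.4251259131497671)) [ 0.73  0.63  1.4  -1.1   2.16  0.64] [0.501 0.337 0.305] (array([-15.3,  -0.1,   0.4]), array([ -1., -18.,  30.]))
0.12 (np.True_, np.float64(0.48647812264539736)) [ 0.73  0.72  1.42 -1.04  2.11  0.75] [0.501 0.337 0.225] (array([-15.3,  -0.1,   0.4]), array([ -1.,  10., 105.]))
0.07 (np.True_, np.float64(0.5180030953849002)) [ 0.73  0.79  1.41 -1.01  2.08  0.81] [0.501 0.337 0.175] (array([-15.3,  -0.1,   0.4]), array([ -2.,  27., 152.]))
0.05 (np.True_, np.float64(0.5292435702419851)) [ 0.73  0.82  1.41 -1.    2.06  0.84] [0.501 0.337 0.155] (array([-15.3,  -0.1,   0.4]), array([ -2.,  34., 171.]))
```

>>> step_arm([
  [[-5, 0, 0], [0, -6, 10], 1],
  [[-10, 0, 0], [-1, -12, 20], 1],
  [[-15.3, 0, 0], [-1, -18, 30], 1],
  [[-15.3, 0, 0], [-1, -14, 42], 1],
  [[-15.3, 0, 0], [-1, -9, 55], 1],
  [[-15.3, 0, 0], [-1, -4, 68], 1],
  [[-15.3, 0, 0], [-1, 1, 81], 1],
  [[-15.3, 0, 0], [-1, 6, 93], 1],
  [[-15.3, 0, 0], [-1, 10, 105], 1],
  [[-15.3, 0, 0], [-1, 10, 105], 1],
], newtons=50)

```text
time: 21.6
eef_pos: [0.501, 0.3361, 0.2215]
tcp_rot: [0.999, 0.003, -0.001, -0.042]
contact_force: [-1.3, 0.2, -4.0]
opening: 0.2
```

```bash
python3 st.py .107
```

```text
21.6 [0.501  0.3361 0.2215] F [-1.25  0.19 -3.98] T [ 0.989  0.014 -0.016] foot [0.5006 0.3641 0.1165] dn [0.002 0.084 0.996] op 0.2 [ 0.73  0.72  1.42 -1.05  2.1   0.75]
```

>>> step_arm([
  [[0, 0, 0], [0, 0.5, 6], 1],
  [[0, 0, 0], [0, 1, 12], 1],
  [[0, 0, 0], [0, 1.5, 18], 1],
  [[0, 0, 0], [0, 2, 24], 1],
  [[0, 0, 0], [0, 2.5, 30], 1],
  [[0, 0, 0], [0, 3, 36], 1],
  [[0, 0, 0], [0, 3.5, 42], 1],
  [[0, 0, 0], [0, 4, 47], 1],
  [[0, 0, 0], [0, 4, 47], 1],
])

```text
time: 22.35
eef_pos: [0.5013, 0.3368, 0.1761]
tcp_rot: [0.999, 0.003, 0.0, -0.042]
contact_force: [0.1, -0.0, -2.2]
opening: 0.204
```

>>> step_arm([
  [[0, 0, 0], [0, 0, 2], 1],
  [[0, 0, 0], [0, 0, 4], 1],
  [[0, 0, 0], [0, 0.5, 6], 1],
])

```text
time: 22.6
eef_pos: [0.5018, 0.3373, 0.172]
tcp_rot: [0.999, 0.003, 0.002, -0.043]
contact_force: [0.2, 0.3, -3.1]
opening: 0.193
```

```bash
python3 st.py .107
```

```text
22.6 [0.5018 0.3373 0.172 ] F [ 0.25  0.27 -3.08] T [0.986 0.013 0.016] foot [0.502  0.3655 0.067 ] dn [-0.004  0.087  0.996] op 0.193 [ 0.73  0.79  1.41 -1.01  2.07  0.82]
```

>>> step_arm([
  [[0, 0, 0], [0, 0, 1.5], 1],
  [[0, 0, 0], [0, 0, 3], 1],
  [[0, 0, 0], [0, 0.4, 4.5], 1],
  [[0, 0, 0], [0, 0.5, 6], 1],
])

```text
time: 22.93
eef_pos: [0.5017, 0.3371, 0.1656]
tcp_rot: [0.999, 0.003, 0.001, -0.043]
contact_force: [-0.9, 0.0, -3.5]
opening: 0.194
```

>>> step_arm([
  [[0, 0, 0], [0, 0, 1], 1],
  [[0, 0, 0], [0, 0, 2], 1],
])

```text
time: 23.1
eef_pos: [0.5016, 0.3373, 0.1636]
tcp_rot: [0.999, 0.003, 0.001, -0.043]
contact_force: [-0.5, 0.3, -3.1]
opening: 0.203
```

>>> step_arm([
  [[0, 0, 0], [0, 0, 1], 1],
  [[0, 0, 0], [0, 0, 2], 1],
])

```text
time: 23.27
eef_pos: [0.5017, 0.3375, 0.1616]
tcp_rot: [0.999, 0.003, 0.001, -0.043]
contact_force: [-1.1, 0.2, -2.8]
opening: 0.198
```

Foot is at about 0.0566.

>>> step_arm([
  [[0, 0, 0], [0, 0, 1], 1],
  [[0, 0, 0], [0, 0, 2], 1],
])

```text
time: 23.43
eef_pos: [0.5017, 0.3377, 0.1596]
tcp_rot: [0.999, 0.003, 0.001, -0.043]
contact_force: [-0.8, 0.3, -2.9]
opening: 0.204
```

>>> step_arm([
  [[0, 0, 0], [0, 0, 1], 1],
  [[0, 0, 0], [0, 0, 2], 1],
])

```text
time: 23.6
eef_pos: [0.5017, 0.3379, 0.1576]
tcp_rot: [0.999, 0.003, 0.001, -0.043]
contact_force: [0.1, 0.2, -2.8]
opening: 0.2
```

>>> step_arm([
  [[0, 0, 0], [0, 0, 1], 1],
])

```text
time: 23.68
eef_pos: [0.5017, 0.3379, 0.1566]
tcp_rot: [0.999, 0.003, 0.001, -0.043]
contact_force: [-0.6, -0.1, -2.8]
opening: 0.2
```

>>> step_arm([
  [[0, 0, 0], [0, 0, 1], 1],
])

```text
time: 23.77
eef_pos: [0.5017, 0.338, 0.1556]
tcp_rot: [0.999, 0.003, 0.001, -0.043]
contact_force: [-0.0, -0.5, -2.5]
opening: 0.202
```

Foot is at about 0.0506; continuing.

>>> step_arm([
  [[0, 0, 0], [0, 0, 1], 1],
])

```text
time: 23.85
eef_pos: [0.5017, 0.3381, 0.1546]
tcp_rot: [0.999, 0.003, 0.001, -0.043]
contact_force: [0.6, -0.1, -3.5]
opening: 0.201
```

>>> step_arm([
  [[0, 0, 0], [0, 0, 1], 1],
])

```text
time: 23.93
eef_pos: [0.5017, 0.3382, 0.1536]
tcp_rot: [0.999, 0.003, 0.001, -0.043]
contact_force: [-0.4, -0.5, -2.5]
opening: 0.203
```

>>> step_arm([
  [[0, 0, 0], [0, 0, 1], 1],
])

```text
time: 24.02
eef_pos: [0.5017, 0.3383, 0.1534]
tcp_rot: [0.999, 0.003, 0.002, -0.042]
contact_force: [-0.9, 0.1, 0.7]
opening: 0.2
```

>>> step_arm([
  [[0, 0, 0], [0, 0, 1], 1],
])

```text
time: 24.1
eef_pos: [0.5016, 0.3386, 0.1533]
tcp_rot: [0.999, 0.003, 0.002, -0.042]
contact_force: [-1.5, 1.0, 4.1]
opening: 0.197
```

Contact is felt at about 7 N. I'll straighten the shaft a little more before release, so that it settles flat almost without a drop.

```bash
python3 piv.py .107 .0475 4.8 3 1.5
```

```text
az -89.69399428813094 lean 4.787136113825072 foot [0.50191234 0.3665107  0.04829495]
E [0.50202943 0.34458776 0.04645896]
4.8 True 0.52 [ 0.73  0.82  1.41 -1.01  2.06  0.84] foot [0.5019 0.3665 0.0493] [ 0.  -0.3  0. ] [ 0. -0. -1.] [ 0.5 -0.1 -1. ]
3.0 True 0.51 [ 0.74  0.84  1.4  -1.02  2.09  0.83] foot [0.5019 0.3666 0.0487] [-1.8 -0.3 -0. ] [ 0. -3. -1.] [ 0.5 -3.4 -0.9]
1.5 True 0.49 [ 0.74  0.85  1.39 -1.04  2.11  0.83] foot [0.5019 0.3666 0.0481] [-3.3 -0.3 -0. ] [ 0. -6. -1.] [ 0.5 -6.2 -0.7]
```

>>> step_arm([
  [[0, 0, 0], [0, 0, -2.5], 1],
  [[-1.5, 0, 0], [0, -3, -2.5], 1],
  [[-3.3, 0, 0], [0, -6, -2.5], 1],
  [[-3.3, 0, 0], [0, -6, -2.5], 1],
])

```text
time: 24.43
eef_pos: [0.5013, 0.3443, 0.1538]
tcp_rot: [1.0, 0.003, 0.001, -0.012]
contact_force: [-0.4, -0.1, -2.0]
opening: 0.196
```

>>> step_arm([
  [[0, 0, 0], [0, 0, 1], 1],
  [[0, 0, 0], [0, 0, 1], 1],
])

```text
time: 24.6
eef_pos: [0.5014, 0.3443, 0.1537]
tcp_rot: [1.0, 0.003, 0.001, -0.014]
contact_force: [-0.8, 0.9, -0.4]
opening: 0.199
```

>>> step_arm([
  [[0, 0, 0], [0, 0, 1], 1],
])

```text
time: 24.68
eef_pos: [0.5014, 0.3444, 0.1536]
tcp_rot: [1.0, 0.003, 0.002, -0.014]
contact_force: [-1.6, 0.0, 2.6]
opening: 0.199
```

Contact again at the same height, about 5 N. Releasing.

>>> step_arm([
  [[0, 0, 0], [0, 0, -0.5], 1],
  [[0, 0, 0], [0, 0, -0.5], 1],
  [[0, 0, 0], [0, 0, -0.5], 0.75],
  [[0, 0, 0], [0, 0, -0.5], 0.7],
  [[0, 0, 0], [0, 0, -0.5], 0.6],
  [[0, 0, 0], [0, 0, -0.5], 0.4],
  [[0, 0, 0], [0, 0, -0.5], 0.1],
  [[0, 0, 0], [0, 0, -0.5], 0],
  [[0, 0, 0], [0, 0, -0.5], 0],
  [[0, 0, 0], [0, 0, -0.5], 0],
], newtons=30)

```text
time: 25.52
eef_pos: [0.5017, 0.3442, 0.1532]
tcp_rot: [1.0, 0.003, 0.001, -0.014]
contact_force: [0.1, 0.1, -0.1]
opening: 1.0
```

```bash
python3 st.py .107; sed -i 's/(60,230,300,500)/(80,250,340,540)/' look.py; python3 look.py 8
```

```text
25.5167 [0.5017 0.3442 0.1532] F [ 0.1   0.12 -0.1 ] T [0.47  0.035 0.015] foot [0.5018 0.3662 0.0468] dn [-0.003  0.028  1.   ] op 1.0 [ 0.74  0.85  1.39 -1.04  2.1   0.83]
```

View pics/p8.png

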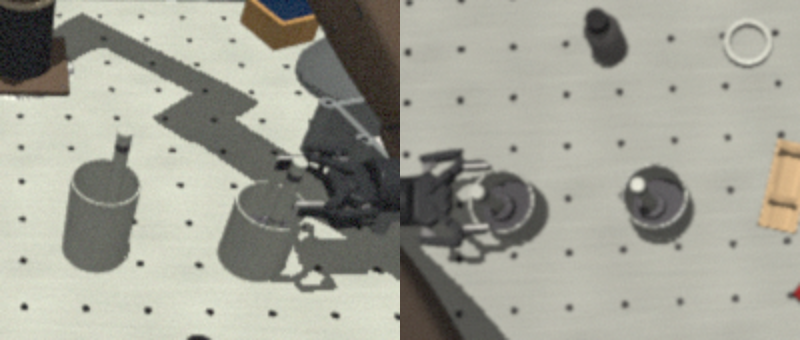

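The top view shows the short stem standing at about crop (473,192), inside the low can. Lifting straight up with open jaws leaves the stem clear between them.

>>> step_arm([
  [[0, 0, 0], [0, -2, -8], 0],
  [[0, 0, 0], [0, -4, -20], 0],
  [[0, 0, 0], [0, -6, -35], 0],
  [[0, 0, 0], [0, -8, -55], 0],
  [[0, 0, 0], [0, -10, -80], 0],
  [[0, 0, 0], [0, -10, -110], 0],
  [[0, 0, 0], [0, -10, -140], 0],
  [[0, 0, 0], [0, -10, -165], 0],
  [[0, 0, 0], [0, -10, -165], 0],
])

```text
time: 26.37
eef_pos: [0.5017, 0.3504, 0.3278]
tcp_rot: [1.0, 0.003, 0.008, -0.018]
contact_force: [1.2, -0.2, 1.2]
opening: 0.995
```

```bash
python3 st.py .107; python3 look.py 9; python3 - <<'E'
from h import *
for n in("scene","top"):
    a=load(n+"0.npz"); b=load(n+"9.npz")
    d=cv2.GaussianBlur(cv2.absdiff(a["im"],b["im"]).max(2),(3,3),0)
    for nm,X in(("race",None),):pass
    cv2.imwrite(f"pics/diff_{n}.png",cv2.convertScaleAbs(d,alpha=3))
f=load("top9.npz")
for nm,c,H,L in(("tall",(.4915,.1095),.145,.19),("low",(.5015,.35),.115,.15)):
    P=cloud(f).reshape(-1,3); q=P[(np.hypot(P[:,0]-c[0],P[:,1]-c[1])<.07)&(P[:,2]>H+.04)&(P[:,2]<.26)]
    print(nm,len(q),np.median(q,0).round(3) if len(q) else "",q[:,2].max() if len(q) else "")
E
```

```text
26.3667 [0.5017 0.3504 0.3278] F [ 1.17 -0.24  1.17] T [0.407 0.022 0.029] foot [0.5032 0.3733 0.2215] dn [-0.015  0.036  0.999] op 0.995 [ 0.75  0.64  1.37 -1.17  2.21  0.6 ]
tall 61 [0.486 0.121 0.233] 0.24536795730435637
low 68 [0.497 0.36  0.194] 0.20557553161301323
```

View pics/p9.png

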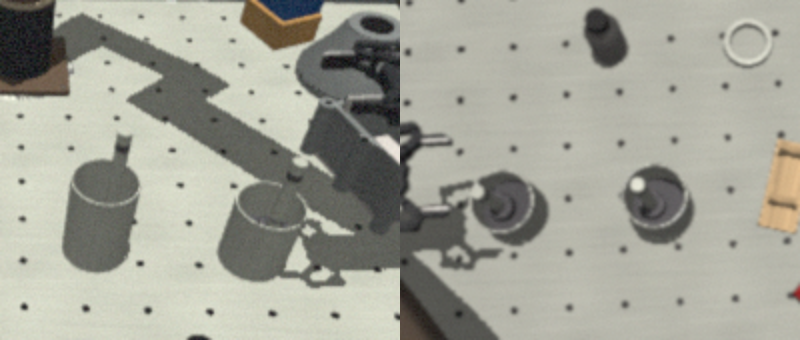

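View pics/diff_top.png

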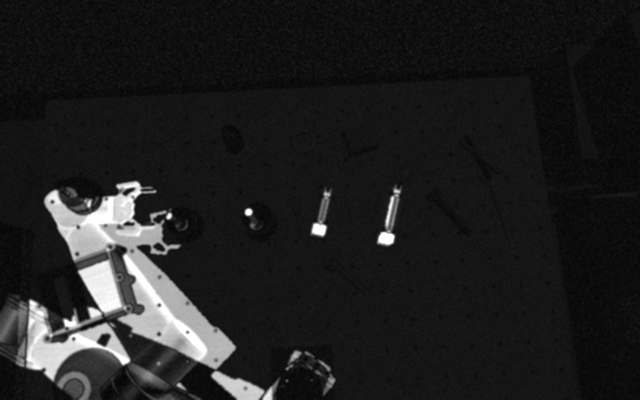

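Both shafts stand upright: the tips read z of about 0.23 m and 0.19 m. The difference image shows no change at the race, carton or bottle, and the arm is clear. Handing in.

>>> step_arm([
  [[0, 0, 0], [0, 0, 0], 0],
  [[0, 0, 0], [0, 0, 0], 0],
  [[0, 0, 0], [0, 0, 0], 0],
])

```text
time: 26.72
eef_pos: [0.5009, 0.3493, 0.3168]
tcp_rot: [1.0, 0.003, 0.0, -0.013]
contact_force: [-0.2, -0.4, -0.7]
opening: 1.0
```

```bash
python3 -c "
from plant import ctrl
print(ctrl.sign_off())"
```

```text
the job is handed in; nothing more can be done
None
```

I put the long shaft into the tall can and the short shaft into the low can, gear end down, and handed in at about 27 s of the 70 s. The interface gives no verdict.

- **Lowering:** I brought each shaft down in 1–2 mm steps until the wrist force showed the floor. For the long shaft the contact was about 11 N on the first touch and 9.5 N on the second. For the short shaft it was about 7 N, then 5 N. I eased off slightly before opening the jaws. Both floors turned out to be about 47–48 mm above the bench, close to the 45–47 mm the camera depth had suggested.
- **Last checks:** Both stems stand upright, with tips at about 0.23 m and 0.19 m. The gear ends are about 18 mm from the can axes, by the robot's pose at release. The before/after top view shows no change at the race, carton, bottle or look-alikes. The gripper is open and clear above the low can.
- **Disagreements and detours:** The top and scene cameras differed by about 3 mm, so I averaged their can positions and used the wrist camera for the grasps. My first tilt of the long shaft ran joint 6 to its limit, so I undid it and tilted from another direction.

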